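# Shut the caged shelf's flap with the hook pole

## Robot

A 6-joint arm with a two-finger parallel gripper is mounted at the origin on the work surface. World frame = base frame: x ahead of the robot, y to its left, z up, the work surface at z = 0. Lengths are in m, angles in rad, forces in N, time in s.
With the tool pointing down it reaches from about 0.35 to 0.925 m from the base axis. Payload 6.4 kg.
Tool frame: the origin (TCP) lies between the finger pads; the fingertips stand tip_extent ahead of it and the grasp point (between the pads) lies 2 mm behind it (tip_extent is the distance from the TCP to the fingertips, in m); y points along the fingers, z is the direction in which the jaws open and shut, and the axes are right-handed (so a half turn about y gives the same grasp; the last joint's range is limited). The gripper opens to 85 mm and grips with 20 to 120 N. Pads are 22 mm wide; open, the fingers measure 114 mm over their backs; the gripper's body (76 mm by 85 mm) begins 54 mm behind the grasp point. The pads swing forward as they close: fully open they stand 13 mm farther back than shut.
Start: joints at [-1.436, 0.245, 1.558, -0, 1.339, -0.174], TCP at [0.198, -0.619, 0.248] pointing down, gripper open.
Joint ranges: [-3.13, 3.13], [-1.02, 2.26], [0.13, 2.54], [-0.95, 4.09], [0.21, 2.88], [-2.74, 2.74]. Speed limits (rad/s): [2.57, 2.57, 3.14, 3.14, 3.14, 3.14].

## Interface

Orientations are given as a rotation vector (axis times angle).
In Python, from workcell import * gives the robot as it stands.
- The arm moves only by the shell command python3 -m inch 'ROWS' [FORCE]. ROWS is JSON, a list of rows, each a list of 3 entries, a list of its own where there are three numbers: the turn, a rotation vector about the tool's x, y, z each as a share of 90 degrees, from -1 to 1, then the shift along the tool's x, y, z each as a share of 10 cm, from -1 to 1, then the closure, from -1 (fully open) to 1 (shut). In form: [[[wx, wy, wz], [tx, ty, tz], jaw], ...]. A call has exactly 10 rows; each row is the pose to reach, as a shift and turn from the pose measured when the call began, along the tool's axes at that moment; what a row does not reach only later rows make up. A row lasts 1/12 s, in which the tool goes at most 41.7 mm and 7.16 degrees, less where a joint would pass 70% of its speed; a pose out of reach is approached as far as the arm can. A call with a number of a shift or a turn outside -1 to 1 is refused whole. A call with a gripper value outside its range is refused whole. The fingers move at their own pace and stop on an object; FORCE is the grip in N (left out, the last holds). Time passes only in rows, so rows that repeat a pose let the fingers close, or fill a call up. It gives the time, the measured TCP pose, the force and the opening at its end, in the units of the state.
- get_obs(): the state, without advancing time (a new reading comes with each control period).
- get_image(name): name is "side" or "top"; returns a dict with "pixels" (420x560x3 uint8, blue, green, red), "fovy" (degrees; the focal length in pixels is half the picture's height over the tangent of half this angle, whatever the lens; pixels are square), "cx", "cy" (the principal point, pixels), "k1" (the pictures are not rectified: a ray, as slopes to the right and down, at radius r is drawn at 1 + k1 r^2 times it, then the intrinsics apply), "T" (4x4, takes a point from camera to world coordinates). Camera axes: x right, y down, z forward; pixel columns grow to the right and rows downward; lengths in m; the calibration is good to about 2 mm. A picture is of the moment at which its call begins. There is no depth.
- finish_job(): hands the job in, once; it reports no verdict.
The state is a dict: "time": time; "q": joint angles; "dq": joint speeds; "joint_efforts": joint torques, N m; "ee_pos": TCP position; "tool_rot": TCP orientation; "wrist_force": force on the tool from outside, world axes, zero at the start; "torque": the same for the moment, N m; "opening": finger opening in m.
Only numpy, scipy, OpenCV 4.12 (cv2) and the standard library are available. Lean on these libraries where they do the work, as an engineer would, in place of code of your own. Each camera call takes 0.05 s, during which the arm holds its last target.

## Task

The mesh flap of the caged parts shelf has been left standing open. Take the hook pole from its two angled forks on the tool board, put its hook through the ring eye on the flap's free edge and swing the flap down fully shut with it, without letting it slam and without touching the flap with the hand or arm. Then unhook, lay the pole back fully down in both forks as it was and let go, leaving the other things on the bench where they are.

Things in the scene. Friction and masses are not known exactly. Their poses are not given: they have to be found in the camera images.
- rack: caged shelf of slotted steel posts, fixed, 440 mm wide (its x), 280 deep (y), 485 high; origin at the centre of its underside, z up; its open front faces its +y. Lower tier open with picking bins, mesh cage above 235 mm.
- hinge (a point): middle of the flap's hinge line, on the rack: 147 mm in front (+y) of the rack's origin and 460 mm above the bench; rack's axes, the hinge line runs along x.
- flap (a joint): angle of the top-hung mesh flap in rad: 0 = shut (hanging straight down against the front, hard stop), 1.57 = standing straight out towards the rack's +y. Flap 360 mm wide, 200 mm from hinge line to free edge, 12 mm thick, 260 g. Friction hinges hold it at any angle; moving it takes about 0.5 to 2 N at the eye.
- eye (a point): centre of the steel ring eye on the middle of the flap's free edge, 236 mm from the hinge line; clear opening 38 mm, bar 7 mm, on a short stem. The hole's axis is parallel to the hinge line, so it can be entered from either side. Turns with the flap: own x along the hinge line (the hole's axis), own z from the eye towards the hinge.
- board: perforated steel tool board on feet, fixed, 500 mm long, 260 mm high; origin on the bench straight below point rest, x away from the robot into the board, y along the board, z up. The board's face is the plane x = 66 mm; it runs from y = -170 to +330 mm.
- rest (a point): on the board's axes, 140 mm above the bench: the centre line of the forks' slots, where the pole's middle lies when home. Two forks, 16 mm wide, at y = -130 and +130 mm from here. Their slots lean 35 degrees from vertical towards the robot (open along the board's (-0.574, 0, 0.819)): 24 mm wide, floor 9 mm below the centre line, prongs 20 mm above it, then flared out to about 40 mm. Each fork is carried by a strut from the board.
- pole_mid (a point): middle of the loose hook pole's shaft: square aluminium tube 18 x 18 mm, 440 mm long, 200 g, centre of mass about 30 mm towards the hook. Own x along the shaft towards the hook, own y and z square to its faces. Home, x points along the board's -y and the pole is rolled with the slots: own z along the slot's opening, own y towards the board and up. Lying in the slots it may sit up to 3 mm to the robot's side of the centre line.
- hook (a point): middle of the hook's finger on the pole: 8 mm round steel; from the shaft's end the rod runs on along x, then bends to a finger along the pole's +y, 275 mm from pole_mid. This point is 28 mm off the shaft's axis (pole frame 275, 28, 0 mm); the finger's straight part reaches 14 mm to either side of it and its tip, 22 mm beyond this point, is bent 5 mm back towards the shaft.
- bottle: bystander: white bottle, 60 mm wide, 160 high, origin under its centre
- tin: bystander: labelled tin, 72 mm wide, 100 high, origin under its centre
- jar: bystander: grey jar with black lid, 68 mm wide, 110 high, origin under its centre
- carton: bystander: small taped carton 100 x 70 x 45 mm high, origin under its centre
- tape: bystander: roll of packing tape lying flat, 100 mm wide, 48 high, origin under its centre
- filter: bystander: white spin-on filter, 76 mm wide, 80 high, origin under its centre
- bin: bystander: open red parts bin 110 x 150 x 60 mm high, origin under its centre

How it is judged:
By the outcome, as a careful person would: the job done as asked, in the order asked, and still so for the second after the job is handed in, with the robot touching nothing.
It also fails if it takes over 59 s, if anything falls off the work surface, if the arm or the gripper's body presses on something with over 40 N, if the wrist force passes 120 N, or if a joint passes its speed limit or range.

## Working session

There is one attempt and no reset: what is moved stays moved. The work goes in short steps, Python scripts to look and compute and a shell command to move; the robot and the scene stay as the last step left them, time stands still between calls to the robot, and variables do not carry over. Pictures are saved under pics/ and viewed, and the job is handed in when it is done.

```bash
ls; mkdir -p pics; python3 - <<'E'
from workcell import *
import cv2
o=get_obs();print(o)
for n in("side","top"):
    im=get_image(n);cv2.imwrite(f"pics/{n}0.png",im["pixels"]);print(n,im["fovy"],im["cx"],im["cy"],im["k1"],im["T"])
E
```

```text
pics
{'time': 0.0, 'q': array([-1.43612523e+00,  2.45832365e-01,  1.55904466e+00,  1.12142949e-05,
        1.33867911e+00, -1.74119738e-01]), 'dq': array([-2.70769490e-04, -6.67094501e-04, -7.95164168e-05, -5.50685660e-04,
       -1.05220069e-03, -1.91093807e-03]), 'joint_efforts': array([ 1.98735006e-05, -4.29505599e+01, -3.26129973e+01, -1.00296238e-04,
        5.35964034e-03, -1.83931888e-05]), 'ee_pos': array([ 0.1974627 , -0.618721  ,  0.24715211]), 'tool_rot': array([-0.31976235,  2.05696856, -2.05288642]), 'wrist_force': array([-0.2700637 , -0.31742861, -0.70468321]), 'torque': array([-0.02522909, -0.00549628, -0.02629878]), 'opening': 0.08538903266216746}
side 45.9518222233611 271.1789135252696 213.62014945387148 0.026417714135499957 [[ 0.65883929 -0.48539086  0.57474038 -0.46687145]
 [-0.7522551  -0.41841847  0.50895801 -0.90532728]
 [-0.00656158 -0.76767291 -0.64080828  1.38046163]
 [ 0.          0.          0.          1.        ]]
top 55.2475465131801 279.49950702605827 205.7518099639937 -0.08114975999810747 [[-0.00530597 -0.99539719  0.09568843  0.41369388]
 [-0.99997277  0.00577227  0.00459704 -0.01816331]
 [-0.00512822 -0.09566143 -0.99540072  1.46049591]
 [ 0.          0.          0.          1.        ]]
```

View pics/side0.png

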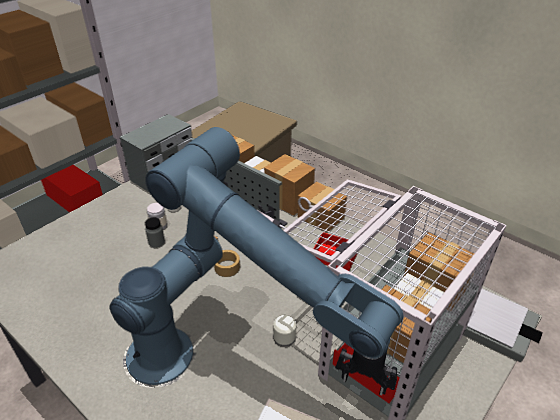

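View pics/top0.png

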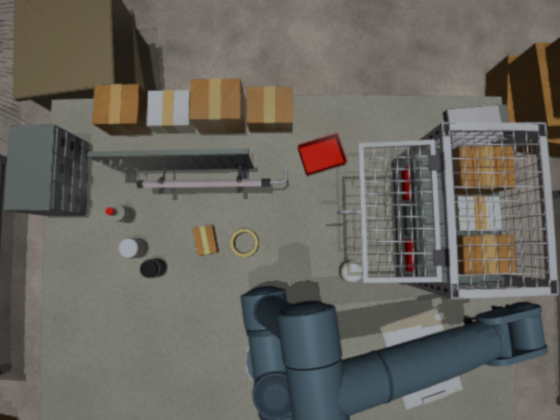

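```bash
cat > h.py <<'E'
import numpy as np, cv2
from scipy.spatial.transform import Rotation as R
from workcell import *
def K(im):
    h=420; f=h/2/np.tan(np.radians(im["fovy"])/2); return f,im["cx"],im["cy"],im["k1"],np.array(im["T"])
def proj(im,P):
    f,cx,cy,k,T=K(im); P=np.atleast_2d(P); c=(P-T[:3,3])@T[:3,:3]; s=c[:,:2]/c[:,2:]; r2=(s**2).sum(1,keepdims=True)
    s=s*(1+k*r2); return s*f+[cx,cy]
def ray(im,uv):
    f,cx,cy,k,T=K(im); d=(np.array(uv,float)-[cx,cy])/f; s=d.copy()
    for _ in range(20): s=d/(1+k*(s@s))
    v=T[:3,:3]@np.array([*s,1]); return T[:3,3],v/np.linalg.norm(v)
def onz(im,uv,z):
    o,v=ray(im,uv); return o+v*(z-o[2])/v[2]
def tri(a,ua,b,ub):
    o1,v1=ray(a,ua);o2,v2=ray(b,ub)
    A=np.stack([v1,-v2],1); t=np.linalg.lstsq(A,o2-o1,rcond=None)[0]
    p,q=o1+t[0]*v1,o2+t[1]*v2; return (p+q)/2,np.linalg.norm(p-q)
def zoom(im,x0,x1,y0,y1,name,s=4):
    c=cv2.resize(im["pixels"][y0:y1,x0:x1],None,fx=s,fy=s,interpolation=cv2.INTER_CUBIC); cv2.imwrite("pics/"+name,c)
E
python3 - <<'E'
from h import *
import pickle
S=get_image("side");T=get_image("top");pickle.dump((S,T),open("im0.pkl","wb"))
zoom(T,90,300,130,210,"t_board.png",3.8)
zoom(T,330,560,110,310,"t_rack.png",3)
zoom(S,130,330,130,260,"s_mid.png",4)
zoom(S,280,510,170,400,"s_rack.png",2.6)
E
```

```text
(no output)
```

View pics/t_board.png

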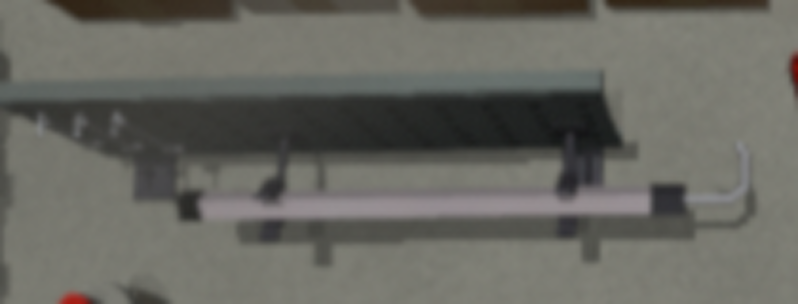

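View pics/t_rack.png

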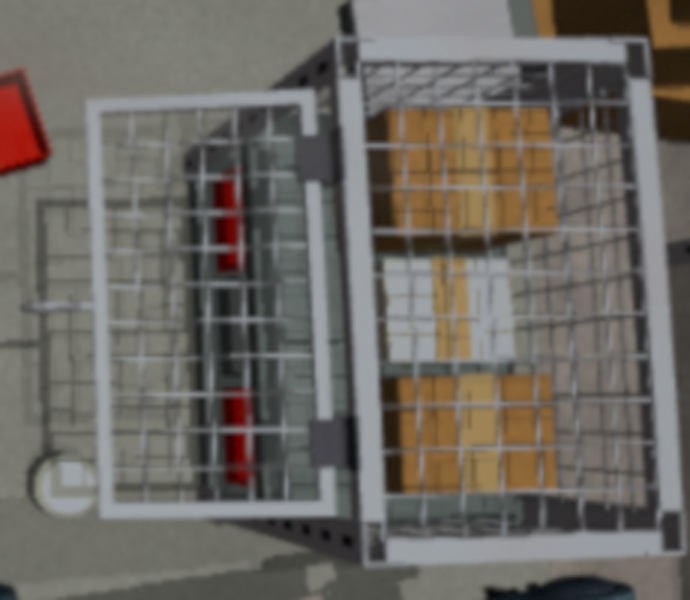

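View pics/s_mid.png

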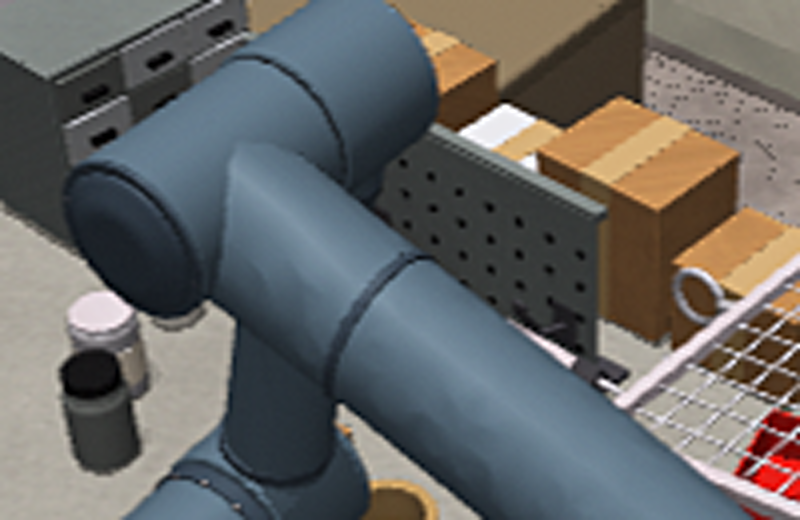

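View pics/s_rack.png

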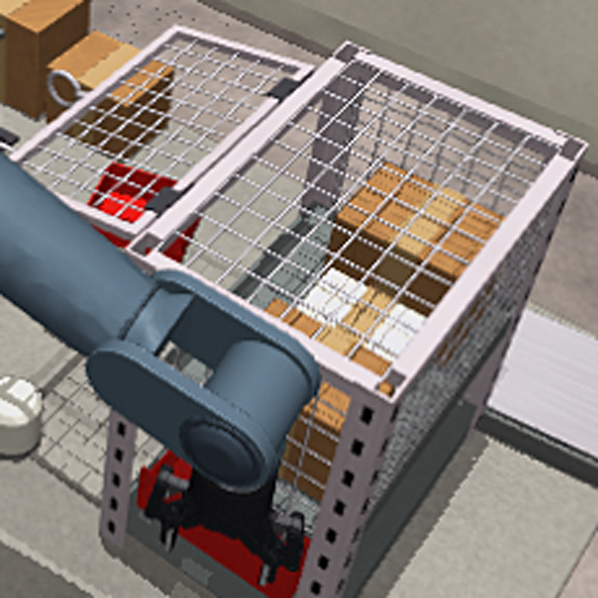

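```bash
python3 - <<'E'
from h import *
import pickle
S,T=pickle.load(open("im0.pkl","rb"))
zoom(S,295,365,170,240,"a.png",8)
zoom(T,330,400,180,250,"b.png",8)
zoom(T,330,400,130,180,"c.png",8)
zoom(T,330,400,260,310,"d.png",8)
E
```

```text
(no output)
```

View pics/a.png

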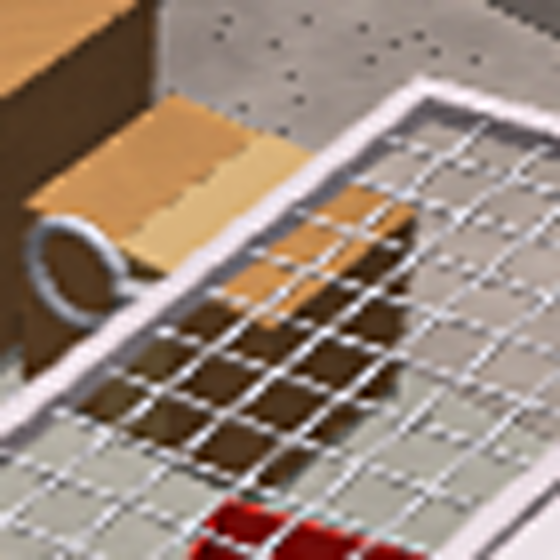

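View pics/b.png

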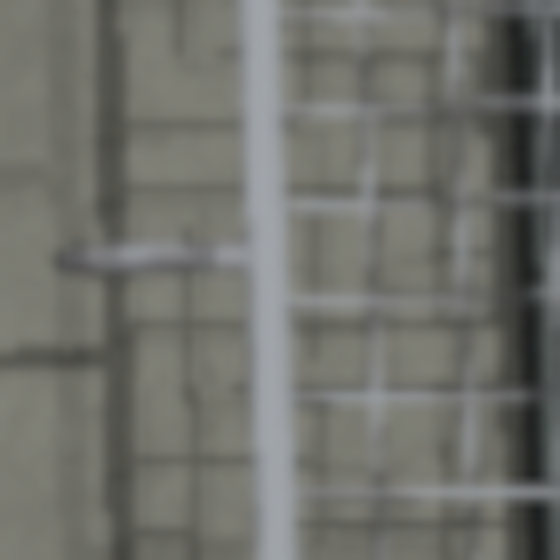

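View pics/c.png

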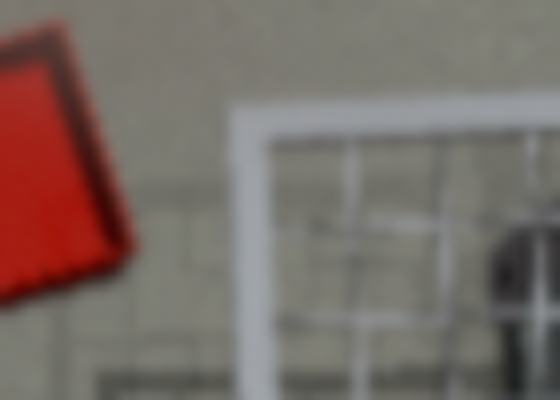

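View pics/d.png

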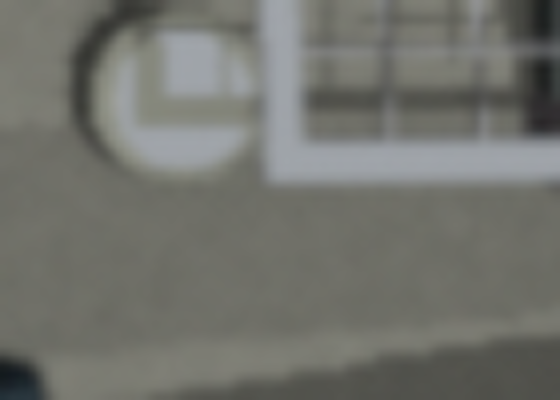

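```bash
python3 - <<'E'
from h import *
import pickle
S,T=pickle.load(open("im0.pkl","rb"))
print("eye",tri(S,(304.2,203.4),T,(346.8,211.8)))
# rack top corners from top view zoom t_rack (x3, off 330,110) on z=.485
for n,u in dict(fl=(340,42),fr=(368,560),bl=(645,42),br=(680,545)).items():
    print(n,onz(T,(330+u[0]/3-.33,110+u[1]/3-.33),.485))
for n,u in dict(ffar=(352,42),fnear=(142,250),bfar=(583,146),bnear=(392,392)).items():
    print(n,onz(S,(280+u[0]/2.6-.3,170+u[1]/2.6-.3),.485))
E
```

```text
eye (array([ 0.49689371, -0.18847968,  0.4215282 ]), np.float64(0.00040361812276901827))
fl [ 0.71375647 -0.42856033  0.485     ]
fr [ 0.28366371 -0.43292231  0.485     ]
bl [ 0.71738999 -0.70268158  0.485     ]
br [ 0.28865547 -0.70415075  0.485     ]
ffar [ 0.71687588 -0.43607289  0.485     ]
fnear [ 0.28602905 -0.44796265  0.485     ]
bfar [ 0.70951698 -0.70640611  0.485     ]
bnear [ 0.28851437 -0.70794711  0.485     ]
```

```bash
python3 - <<'E'
from h import *
import pickle
S,T=pickle.load(open("im0.pkl","rb"))
print("ffar",tri(S,(347.3,179.6),T,(358.3,142.1)), "near",onz(T,(363.1,282.7),.427),onz(T,(358.3,142.1),.427))
z=lambda u:(90+u[0]/3.8-.37,130+u[1]/3.8-.37)
for n,u,h in [("tail",(180,207),.14),("end",(685,199),.14),("rodbend",(743,199),.14),("tip",(743,145),.17),("forkL",(271,230),.155),("forkR",(567,226),.155),("boardtopR",(602,75),.26),("boardtopL",(0,90),.26)]:
    print(n,onz(T,z(u),h))
print(R.from_rotvec(get_obs()["tool_rot"]).as_matrix().round(3))
E
```

```text
ffar (array([ 0.6805743 , -0.22223729,  0.42724768]), np.float64(0.000190444818430896)) near [ 0.31434859 -0.225889    0.427     ] [ 0.68056773 -0.22221525  0.427     ]
tail [0.61660549 0.4671267  0.14      ]
end [0.6201927  0.01946731 0.14      ]
rodbend [ 0.61988024 -0.03129778  0.14      ]
tip [ 0.66207298 -0.03131952  0.17      ]
forkL [0.59332412 0.37999065 0.155     ]
forkR [0.59492919 0.12119226 0.155     ]
boardtopR [0.702666   0.08251732 0.26      ]
boardtopL [0.69665556 0.57807222 0.26      ]
[[-0.953 -0.     0.304]
 [-0.304  0.001 -0.953]
 [-0.    -1.    -0.001]]
```

```bash
python3 -m inch '[[[0,0,0],[0,-0.15,-0.15],-1],[[0,0,0],[0,-0.3,-0.3],-1],[[0,0,0],[0,-0.45,-0.45],-1],[[0,0,0],[0,-0.6,-0.6],-1],[[0,0,0],[0,-0.75,-0.75],-1],[[0,0,0],[0,-0.9,-0.9],-1],[[0,0,0],[0,-1,-1],-1],[[0,0,0],[0,-1,-1],-1],[[0,0,0],[0,-1,-1],-1],[[0,0,0],[0,-1,-1],-1]]'; python3 -c "
from h import *
o=get_obs();print(o['q'].round(3),o['ee_pos'].round(3),o['wrist_force'].round(1))"
```

```text
time: 1.03
ee_pos: [0.1671, -0.5238, 0.3467]
tool_rot: [-0.32, 2.058, -2.052]
wrist_force: [-0.3, -1.2, -0.9]
opening: 0.0853
[-1.468 -0.056  1.702  0.     1.498 -0.206] [ 0.167 -0.524  0.347] [-0.3 -1.2 -0.9]
```

```bash
python3 -m inch '[[[0,0,0],[0,-0.15,-0.15],-1],[[0,0,0],[0,-0.3,-0.3],-1],[[0,0,0],[0,-0.45,-0.4],-1],[[0,0,0],[0,-0.6,-0.5],-1],[[0,0,0],[0,-0.75,-0.6],-1],[[0,0,0],[0,-0.9,-0.7],-1],[[0,0,0],[0,-1,-0.8],-1],[[0,0,0],[0,-1,-0.8],-1],[[0,0,0],[0,-1,-0.8],-1],[[0,0,0],[0,-1,-0.8],-1]]' && python3 -m inch '[[[0,-0.08,0],[-0.1,-0.15,-0.1],-1],[[0,-0.16,0],[-0.2,-0.3,-0.2],-1],[[0,-0.2,0],[-0.3,-0.45,-0.3],-1],[[0,-0.2,0],[-0.4,-0.6,-0.4],-1],[[0,-0.2,0],[-0.5,-0.75,-0.5],-1],[[0,-0.2,0],[-0.6,-0.9,-0.6],-1],[[0,-0.2,0],[-0.6,-1,-0.6],-1],[[0,-0.2,0],[-0.6,-1,-0.6],-1],[[0,-0.2,0],[-0.6,-1,-0.6],-1],[[0,-0.2,0],[-0.6,-1,-0.6],-1]]'; python3 -c "
from h import *
o=get_obs();print(o['q'].round(3),o['ee_pos'].round(3),o['wrist_force'].round(1),R.from_rotvec(o['tool_rot']).as_matrix().round(3))
S=get_image('side');cv2.imwrite('pics/s1.png',S['pixels'])"
```

```text
time: 1.87
ee_pos: [0.143, -0.4482, 0.4451]
tool_rot: [-0.319, 2.06, -2.05]
wrist_force: [1.0, -0.8, 0.4]
opening: 0.0855
time: 2.7
ee_pos: [0.1817, -0.374, 0.5436]
tool_rot: [-0.598, 1.873, -1.857]
wrist_force: [-1.0, -0.6, 0.6]
opening: 0.0853
[-1.393 -0.386  1.633  0.     1.903 -0.444] [ 0.182 -0.374  0.544] [-1.  -0.6  0.6] [[-0.813 -0.001  0.583]
 [-0.583  0.008 -0.813]
 [-0.004 -1.    -0.007]]
```

View pics/s1.png

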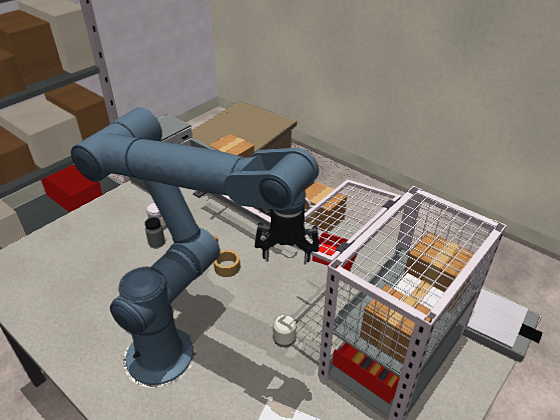

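```bash
python3 -m inch '[[[0,-0.08,0],[-0.2,0,-0.1],-1],[[0,-0.16,0],[-0.4,0,-0.2],-1],[[0,-0.24,0],[-0.6,0,-0.3],-1],[[0,-0.3,0],[-0.8,0,-0.4],-1],[[0,-0.3,0],[-1,0,-0.5],-1],[[0,-0.3,0],[-1,0,-0.6],-1],[[0,-0.3,0],[-1,0,-0.6],-1],[[0,-0.3,0],[-1,0,-0.6],-1],[[0,-0.3,0],[-1,0,-0.6],-1],[[0,-0.3,0],[-1,0,-0.6],-1]]'; python3 -c "
from h import *
o=get_obs();print(o['q'].round(3),o['ee_pos'].round(3),o['wrist_force'].round(1),R.from_rotvec(o['tool_rot']).as_matrix().round(3))"
```

```text
time: 3.58
ee_pos: [0.2278, -0.2677, 0.5437]
tool_rot: [-0.94, 1.56, -1.543]
wrist_force: [-0.2, -0.8, -0.6]
opening: 0.0853
[-1.193 -0.546  1.738  0.002  1.959 -0.714] [ 0.228 -0.268  0.544] [-0.2 -0.8 -0.6] [[-0.461 -0.002  0.888]
 [-0.888  0.01  -0.46 ]
 [-0.008 -1.    -0.006]]
```

```bash
python3 -m inch '[[[0,-0.08,0],[-0.2,0,0],-1],[[0,-0.16,0],[-0.4,0,0.1],-1],[[0,-0.24,0],[-0.6,0,0.1],-1],[[0,-0.3,0],[-0.8,0,0.2],-1],[[0,-0.3,0],[-1,0,0.2],-1],[[0,-0.3,0],[-1,0,0.2],-1],[[0,-0.3,0],[-1,0,0.2],-1],[[0,-0.3,0],[-1,0,0.2],-1],[[0,-0.3,0],[-1,0,0.2],-1],[[0,-0.3,0],[-1,0,0.2],-1]]'; python3 -m inch '[[[0,0,0],[-0.2,0,0.2],-1],[[0,0,0],[-0.4,0,0.4],-1],[[0,0,0],[-0.6,0.1,0.5],-1],[[0,0,0],[-0.8,0.2,0.6],-1],[[0,0,0],[-1,0.3,0.7],-1],[[0,0,0],[-1,0.4,0.8],-1],[[0,0,0],[-1,0.5,0.8],-1],[[0,0,0],[-1,0.6,0.8],-1],[[0,0,0],[-1,0.6,0.8],-1],[[0,0,0],[-1,0.6,0.8],-1]]'; python3 -c "
from h import *
o=get_obs();print(o['q'].round(3),o['ee_pos'].round(3),o['wrist_force'].round(1),R.from_rotvec(o['tool_rot']).as_matrix().round(3))"
```

```text
time: 4.42
ee_pos: [0.2913, -0.1889, 0.5442]
tool_rot: [-1.199, 1.222, -1.208]
wrist_force: [-0.1, -0.6, -0.3]
opening: 0.0851
time: 5.25
ee_pos: [0.3716, -0.0896, 0.4845]
tool_rot: [-1.198, 1.224, -1.208]
wrist_force: [0.1, 0.0, 1.2]
opening: 0.0856
[-0.541 -0.498  1.814  0.008  1.834 -0.528] [ 0.372 -0.09   0.485] [0.1 0.  1.2] [[-0.011 -0.003  1.   ]
 [-1.     0.01  -0.011]
 [-0.01  -1.    -0.003]]
```

```bash
python3 -m inch '[[[0,0,0],[-0.2,0.1,0],-1],[[0,0,0],[-0.4,0.2,0],-1],[[0,0,0],[-0.6,0.3,0],-1],[[0,0,0],[-0.8,0.4,0],-1],[[0,0,0],[-1,0.5,0],-1],[[0,0,0],[-1,0.5,0],-1],[[0,0,0],[-1,0.5,0],-1],[[0,0,0],[-1,0.5,0],-1],[[0,0,0],[-1,0.5,0],-1],[[0,0,0],[-1,0.5,0],-1]]'; python3 - <<'E'
from h import *
import pickle
S=get_image("side");T=get_image("top");pickle.dump((S,T),open("im1.pkl","wb"))
zoom(S,130,420,130,330,"s2.png",2.7);zoom(T,90,370,100,300,"t2.png",2.8)
E
```

```text
time: 6.08
ee_pos: [0.3728, 0.01, 0.4363]
tool_rot: [-1.197, 1.225, -1.21]
wrist_force: [-0.1, 0.6, -0.4]
opening: 0.0856
```

View pics/s2.png

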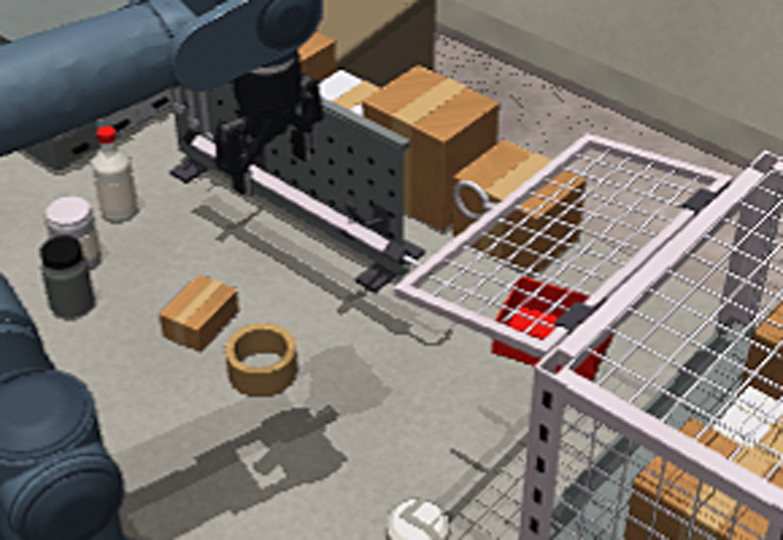

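View pics/t2.png

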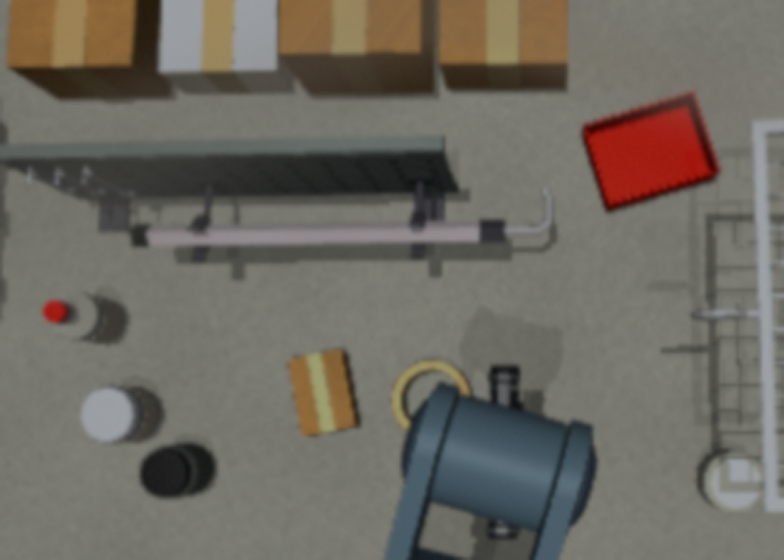

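```bash
python3 - <<'E'
from h import *
import pickle
S,T=pickle.load(open("im1.pkl","rb"))
zoom(S,215,295,200,240,"s3.png",10);zoom(T,135,295,165,200,"t3.png",5)
def cl(im,x0,x1,y0,y1,thr):
    g=im["pixels"].astype(int); m=(g.min(2)>thr)
    pts=[]
    for x in range(x0,x1):
        col=g[y0:y1,x].min(1).astype(float); w=np.clip(col-thr,0,None); 
        if w.sum()>20: pts.append((x,y0+(w*np.arange(y1-y0)).sum()/w.sum(),w.sum()))
    return np.array(pts)
a=cl(T,145,258,170,195,120); print(a[::8].round(1)); 
b=cl(S,222,280,190,232,130); print(b[::4].round(1))
E
```

```text
[[145.  184.9  56. ]
 [153.  184.6  56. ]
 [161.  185.4  22. ]
 [169.  184.2  70. ]
 [177.  184.2  81. ]
 [185.  184.1  78. ]
 [193.  184.   76. ]
 [201.  183.9  65. ]
 [209.  183.6  58. ]
 [217.  183.6  64. ]
 [225.  183.5  66. ]
 [233.  183.4  69. ]
 [241.  183.9  43. ]
 [249.  183.3  73. ]
 [257.  183.1  83. ]]
[[222.  218.6 361. ]
 [226.  206.7 720. ]
 [230.  206.9 712. ]
 [234.  207.5 672. ]
 [238.  207.7 551. ]
 [242.  208.2 554. ]
 [246.  211.3 580. ]
 [250.  212.7 586. ]
 [254.  215.6 541. ]
 [258.  217.6 515. ]
 [262.  218.4 522. ]
 [266.  217.1 424. ]
 [270.  219.3 439. ]]
```

View pics/s3.png

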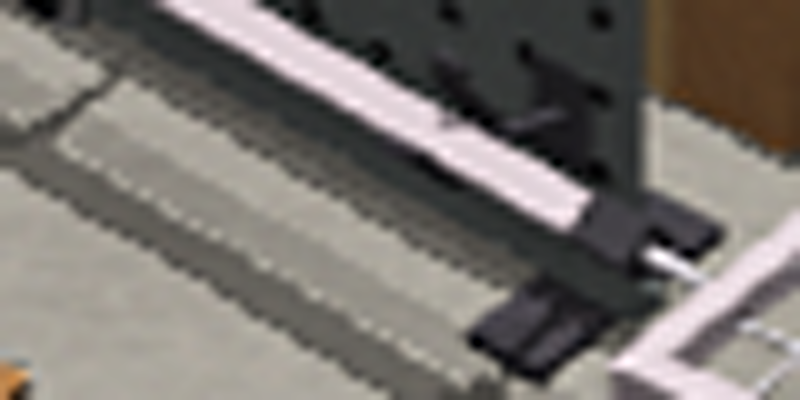

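View pics/t3.png

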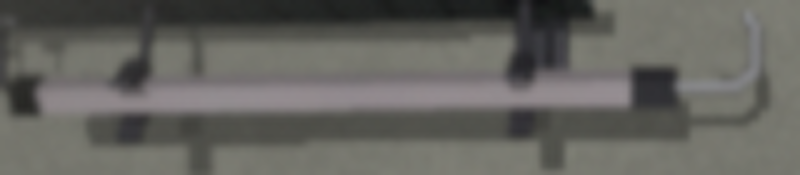

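```bash
python3 - <<'E'
from h import *
import pickle
S,T=pickle.load(open("im1.pkl","rb"))
t5=lambda x,y:(135+x/5-.4,165+y/5-.4)
s10=lambda x,y:(215+x/10-.45,200+y/10-.45)
print("shaft end",tri(S,s10(648,255),T,t5(678,88)))
def pl(im,a,b):
    o,v=ray(im,a);_,w=ray(im,b);n=np.cross(v,w);return o,n/np.linalg.norm(n)
o1,n1=pl(S,s10(207,0),s10(648,255)); o2,n2=pl(T,t5(100,96),t5(640,88))
d=np.cross(n1,n2);d/=np.linalg.norm(d);d*=-np.sign(d[1])
p=np.linalg.lstsq(np.array([n1,n2,[0,1,0]]),np.array([n1@o1,n2@o2,0.244]),rcond=None)[0]
print("axis dir",d,"pt y=.244",p)
for n,u,h in[("tail",(10,96),.14),("end",(678,88),.14),("finger",(757,50),.155),("tip",(752,12),.17),("forkRcen",(520,125),.157),("forkLcen",(132,130),.157)]: print(n,onz(T,t5(*u),h))
print(onz(S,s10(648,255),.14))
E
```

```text
shaft end (array([0.62132545, 0.01811027, 0.13199565]), np.float64(0.00159086402746407))
axis dir [ 0.01113769 -0.99960736 -0.02571159] pt y=.244 [0.61840046 0.244      0.13900321]
tail [0.61765134 0.46853289 0.14      ]
end [0.61950843 0.0184484  0.14      ]
finger [ 0.6421621 -0.0340956  0.155    ]
tip [ 0.66468658 -0.03082738  0.17      ]
forkRcen [0.59301388 0.12176132 0.157     ]
forkLcen [0.59156843 0.37916151 0.157     ]
[0.61496529 0.01168383 0.14      ]
```

```bash
python3 -m inch '[[[0,0,0],[-0.2,0.1,0.1],-1],[[0,0,0],[-0.4,0.3,0.3],-1],[[0,0,0],[-0.6,0.5,0.5],-1],[[0,0,0],[-0.8,0.7,0.7],-1],[[0,0,0],[-1,0.8,0.9],0],[[0,0,0],[-1,0.8,0.9],0],[[0,0,0],[-1,0.8,0.9],0],[[0,0,0],[-1,0.8,0.9],0],[[0,0,0],[-1,0.8,0.9],0],[[0,0,0],[-1,0.8,0.9],0]]' 60; python3 -m inch '[[[0.07,0,0],[-0.2,0.1,0.1],0],[[0.14,0,0],[-0.4,0.3,0.3],0],[[0.21,0,0],[-0.6,0.5,0.5],0],[[0.28,0,0],[-0.8,0.7,0.7],0],[[0.35,-0.01,0],[-1,0.8,0.9],0],[[0.389,-0.013,-0.006],[-1,0.9,0.9],0],[[0.389,-0.013,-0.006],[-1,1,0.9],0],[[0.389,-0.013,-0.006],[-1,1,0.9],0],[[0.389,-0.013,-0.006],[-1,1,0.9],0],[[0.389,-0.013,-0.006],[-1,1,0.9],0]]'; cat > st.py <<'E'
from h import *
import sys
def st(target=None,pr=True):
    o=get_obs();M=R.from_rotvec(o['tool_rot']).as_matrix()
    print('t',round(o['time'],2),'q',o['q'].round(3),'p',o['ee_pos'].round(4),'F',o['wrist_force'].round(1),'tq',o['torque'].round(2),'op',round(o['opening'],4));print(M.round(3))
    if target is not None: print('shift/10cm',((np.array(target)-o['ee_pos'])@M/0.1).round(3))
    return o,M
if __name__=="__main__": st([float(a) for a in sys.argv[1:4]] if len(sys.argv)>3 else None)
E
python3 st.py .562 .213 .219
```

```text
time: 7.02
ee_pos: [0.4638, 0.1092, 0.358]
tool_rot: [-1.195, 1.224, -1.212]
wrist_force: [0.1, 0.4, -0.1]
opening: 0.0424
time: 7.85
ee_pos: [0.5562, 0.2084, 0.2611]
tool_rot: [-0.75, 0.743, -1.439]
wrist_force: [0.2, -1.1, 0.1]
opening: 0.043
t 7.85 q [ 0.219 -0.163  2.036 -0.205  0.677  0.338] p [0.5562 0.2084 0.2611] F [ 0.2 -1.1  0.1] tq [-0.01  0.29  0.02] op 0.043
[[ 0.001  0.576  0.818]
 [-1.    -0.003  0.003]
 [ 0.004 -0.818  0.576]]
shift/10cm [-0.048  0.378 -0.195]
```

```bash
python3 -m inch '[[[0,-0.006,0],[-0.05,0.1,-0.1],0],[[0,-0.006,0],[-0.05,0.2,-0.2],0],[[0,-0.006,0],[-0.05,0.3,-0.2],0],[[0,-0.006,0],[-0.05,0.4,-0.2],0],[[0,-0.006,0],[-0.05,0.5,-0.2],0],[[0,-0.006,0],[-0.05,0.6,-0.2],0],[[0,-0.006,0],[-0.05,0.7,-0.2],0],[[0,-0.006,0],[-0.05,0.7,-0.2],0],[[0,-0.006,0],[-0.05,0.7,-0.2],0],[[0,-0.006,0],[-0.05,0.7,-0.2],0]]'; python3 st.py .619 .213 .137; python3 - <<'E'
from h import *
S=get_image("side");T=get_image("top")
zoom(S,140,300,120,240,"s4.png",5);zoom(T,130,300,140,280,"t4.png",4)
E
```

```text
time: 8.68
ee_pos: [0.5806, 0.2131, 0.1927]
tool_rot: [-0.756, 0.736, -1.435]
wrist_force: [-0.3, 0.4, 0.4]
opening: 0.0429
t 8.68 q [ 0.218 -0.009  2.029 -0.253  0.533  0.385] p [0.5806 0.2131 0.1927] F [-0.3  0.4  0.4] tq [ 0.06  0.33 -0.03] op 0.0429
[[ 0.009  0.576  0.817]
 [-1.    -0.003  0.013]
 [ 0.009 -0.817  0.576]]
shift/10cm [-0.001  0.676 -0.006]
```

View pics/s4.png

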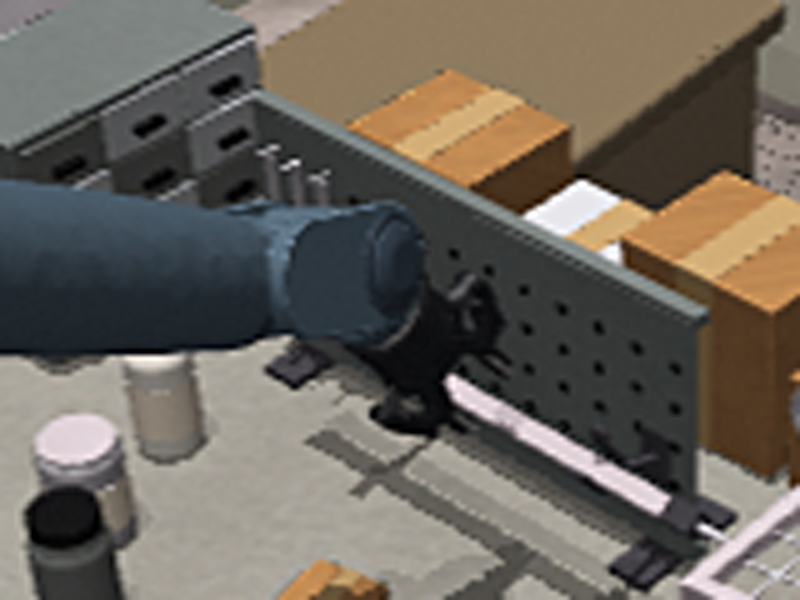

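View pics/t4.png

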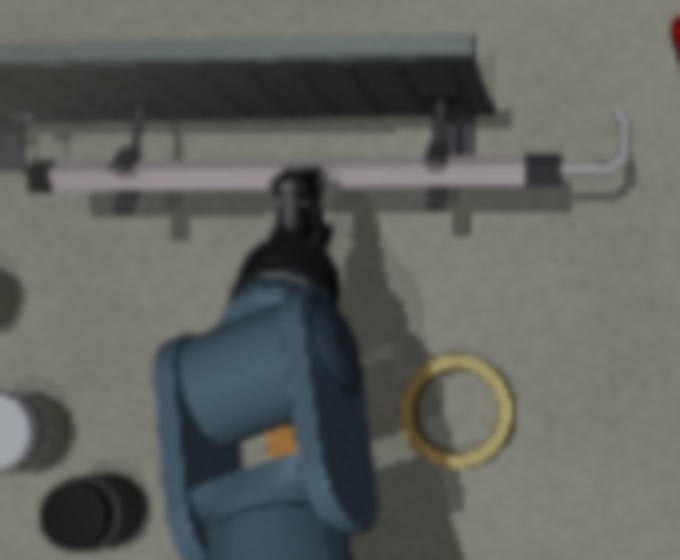

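```bash
python3 -m inch '[[[0,0,0],[0,0.1,0],0],[[0,0,0],[0,0.2,0],0],[[0,0,0],[0,0.3,0],0],[[0,0,0],[0,0.4,0],0],[[0,0,0],[0,0.5,0],0],[[0,0,0],[0,0.6,0],0],[[0,0,0],[0,0.65,0],0],[[0,0,0],[0,0.68,0],0],[[0,0,0],[0,0.68,0],0],[[0,0,0],[0,0.68,0],0]]'; python3 st.py
```

```text
time: 9.62
ee_pos: [0.6198, 0.2131, 0.1377]
tool_rot: [-0.755, 0.735, -1.435]
wrist_force: [0.6, -0.1, 0.4]
opening: 0.0428
t 9.62 q [ 0.202  0.162  1.965 -0.289  0.426  0.417] p [0.6198 0.2131 0.1377] F [ 0.6 -0.1  0.4] tq [0.   0.26 0.01] op 0.0428
[[ 0.009  0.577  0.817]
 [-1.    -0.002  0.013]
 [ 0.009 -0.817  0.577]]
```

No contact; close at moderate force.

```bash
python3 -m inch '[[[0,0,0],[0,0,0],0.3],[[0,0,0],[0,0,0],0.4],[[0,0,0],[0,0,0],0.5],[[0,0,0],[0,0,0],0.6],[[0,0,0],[0,0,0],0.8],[[0,0,0],[0,0,0],1],[[0,0,0],[0,0,0],1],[[0,0,0],[0,0,0],1],[[0,0,0],[0,0,0],1],[[0,0,0],[0,0,0],1]]' 90; python3 st.py;python3 - <<'E'
from h import *
S=get_image("side");T=get_image("top")
zoom(S,140,300,120,240,"s5.png",5);zoom(T,130,300,140,280,"t5.png",4)
E
```

```text
time: 10.45
ee_pos: [0.6194, 0.2132, 0.1382]
tool_rot: [-0.755, 0.736, -1.435]
wrist_force: [-7.0, -1.8, 6.0]
opening: 0.0166
t 10.45 q [ 0.202  0.161  1.965 -0.288  0.427  0.417] p [0.6194 0.2132 0.1382] F [-7.  -1.8  6. ] tq [-0.04  0.65 -0.16] op 0.0166
[[ 0.009  0.576  0.817]
 [-1.    -0.002  0.012]
 [ 0.009 -0.817  0.576]]
```

View pics/t5.png

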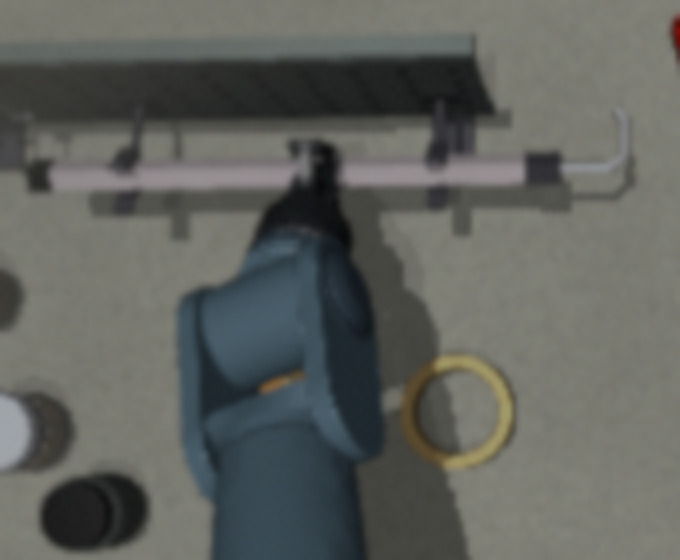

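```bash
python3 -m inch '[[[0,0,0],[0,-0.05,0],1],[[0,0,0],[0,-0.1,0],1],[[0,0,0],[0,-0.2,0],1],[[0,0,0],[0,-0.3,0],1],[[0,0,0],[0,-0.4,0],1],[[0,0,0],[0,-0.5,0],1],[[0,0,0],[0,-0.6,0],1],[[0,0,0],[0,-0.7,0],1],[[0,0,0],[0,-0.8,0],1],[[0,0,0],[0,-0.8,0],1]]' 90; python3 st.py .47 .1 .36;python3 - <<'E'
from h import *
S=get_image("side");T=get_image("top")
zoom(S,140,320,120,240,"s6.png",4.4);zoom(T,130,300,140,280,"t6.png",4)
E
```

```text
time: 11.38
ee_pos: [0.5732, 0.2137, 0.2055]
tool_rot: [-0.753, 0.734, -1.435]
wrist_force: [1.2, 0.0, -1.3]
opening: 0.0161
t 11.38 q [ 0.222 -0.045  2.039 -0.247  0.556  0.381] p [0.5732 0.2137 0.2055] F [ 1.2  0.  -1.3] tq [0.02 0.42 0.02] op 0.0161
[[ 0.009  0.579  0.815]
 [-1.    -0.001  0.012]
 [ 0.008 -0.816  0.579]]
shift/10cm [ 1.14  -1.855  0.038]
```

View pics/s6.png

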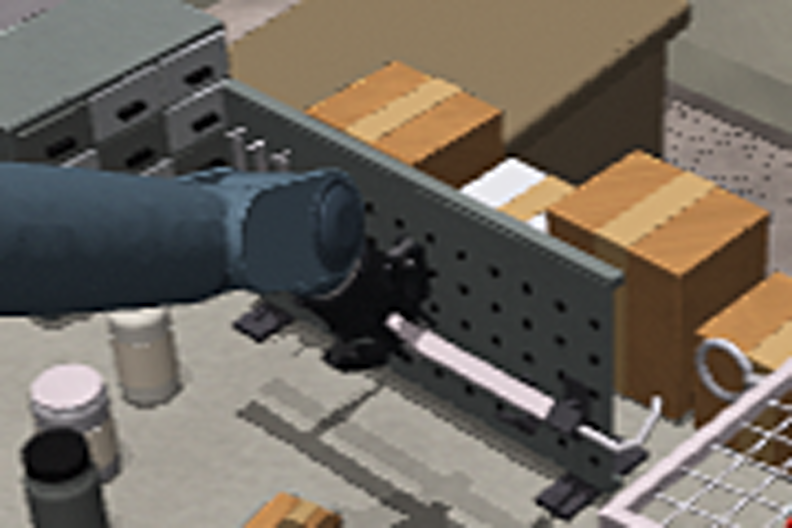

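View pics/t6.png

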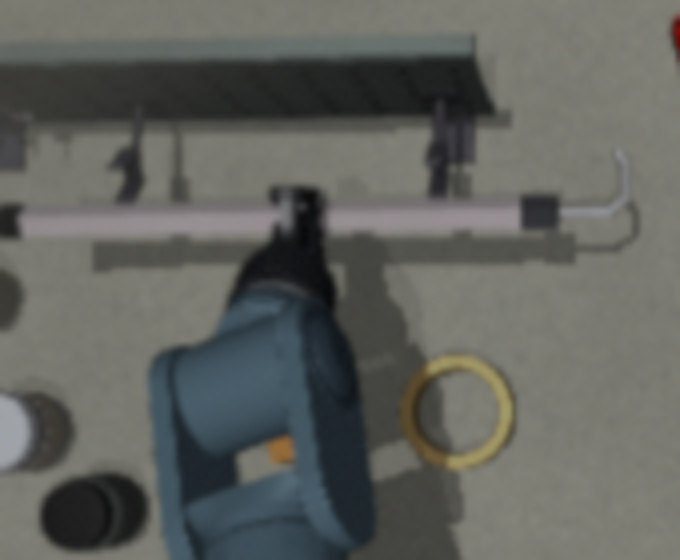

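```bash
python3 -m inch '[[[0,0,0],[0,-0.2,0],1],[[0,0,0],[0,-0.4,0],1],[[-0.06,0,0],[0.1,-0.6,0],1],[[-0.12,0,0],[0.2,-0.8,0],1],[[-0.18,0,0],[0.3,-1,0],1],[[-0.24,0,0],[0.4,-1,0],1],[[-0.31,0,0],[0.5,-1,0],1],[[-0.389,0,0],[0.5,-1,0],1],[[-0.389,0,0],[0.5,-1,0],1],[[-0.389,0,0],[0.5,-1,0],1]]'; python3 st.py .41 .14 .42
```

```text
time: 12.32
ee_pos: [0.5167, 0.1633, 0.2846]
tool_rot: [-1.217, 1.196, -1.212]
wrist_force: [0.6, 0.3, -1.2]
opening: 0.0164
t 12.32 q [ 0.101 -0.04   1.798 -0.01   1.38   0.095] p [0.5167 0.1633 0.2846] F [ 0.6  0.3 -1.2] tq [ 0.   -0.02  0.  ] op 0.0164
[[ 0.008  0.004  1.   ]
 [-1.    -0.009  0.008]
 [ 0.009 -1.     0.004]]
shift/10cm [ 0.237 -1.356 -1.063]
```

```bash
python3 -m inch '[[[0,0,0],[0,-0.2,-0.2],1],[[0,0,0],[0,-0.4,-0.4],1],[[0,0,0],[0,-0.6,-0.6],1],[[0,0,0],[0.1,-0.8,-0.8],1],[[0,0,0],[0.2,-1,-1],1],[[0,0,0],[0.2,-1,-1],1],[[0,0,0],[0.2,-1,-1],1],[[0,0,0],[0.2,-1,-1],1],[[0,0,0],[0.2,-1,-1],1],[[0,0,0],[0.2,-1,-1],1]]'; python3 st.py .406 .110 .42; python3 - <<'E'
from h import *
import pickle
S=get_image("side");T=get_image("top");pickle.dump((S,T),open("im2.pkl","wb"))
zoom(S,230,350,150,250,"s7.png",6);zoom(T,260,380,170,270,"t7.png",6)
E
```

```text
time: 13.15
ee_pos: [0.4164, 0.1436, 0.3827]
tool_rot: [-1.219, 1.198, -1.211]
wrist_force: [-0.1, 0.0, -1.8]
opening: 0.0166
t 13.15 q [ 0.079 -0.351  1.89  -0.009  1.602  0.07 ] p [0.4164 0.1436 0.3827] F [-0.1  0.  -1.8] tq [ 0.03 -0.03 -0.03] op 0.0166
[[ 0.008  0.002  1.   ]
 [-1.    -0.009  0.008]
 [ 0.009 -1.     0.002]]
shift/10cm [ 0.339 -0.37  -0.106]
```

View pics/s7.png

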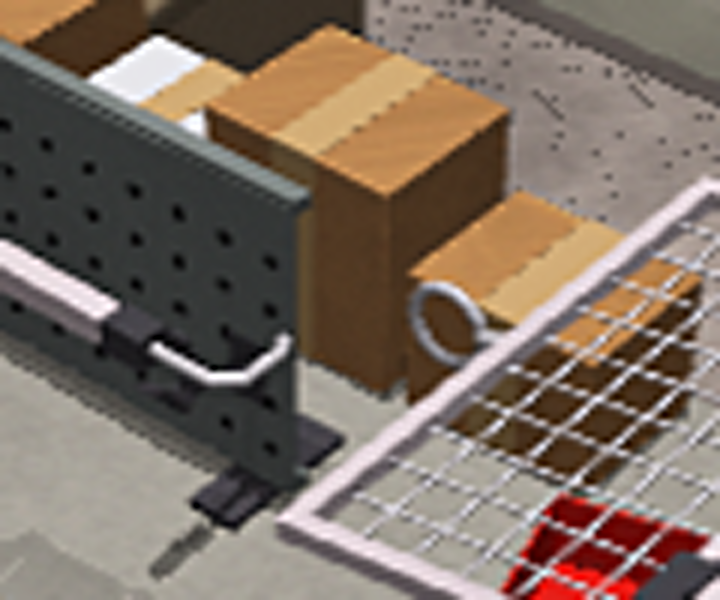

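View pics/t7.png

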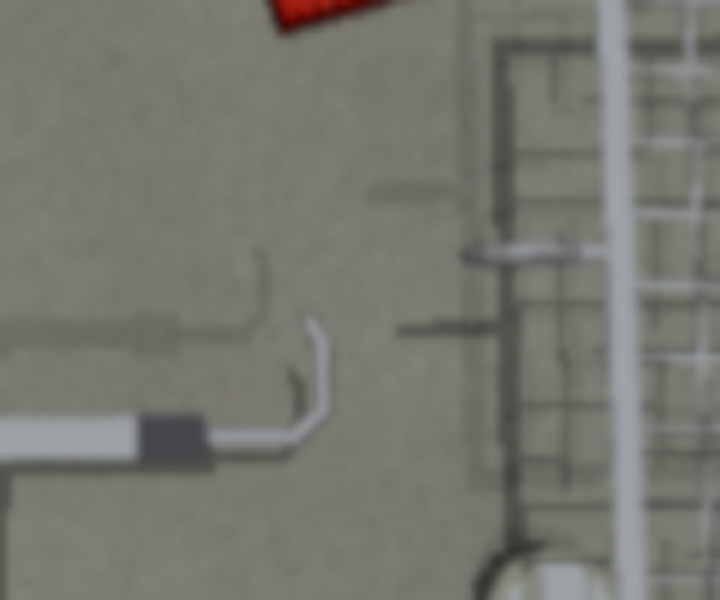

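```bash
python3 - <<'E'
from h import *
import pickle
from st import st
S,T=pickle.load(open("im2.pkl","rb"))
s=lambda x,y:(230+x/6-.42,150+y/6-.42)
t=lambda x,y:(260+x/6-.42,170+y/6-.42)
o,M=st()
for n,a,b in [("tip",(288,343),(312,322)),("hook",(259,361),(324,370)),("rodstart",(152,348),(207,438)),("eye",(448,321),None)]:
    if b is None: b=(534,252)
    p,e=tri(S,s(*a),T,t(*b));print(n,p.round(4),e.round(4),"tool",((p-o['ee_pos'])@M).round(4))
E
```

```text
t 13.25 q [ 0.079 -0.351  1.889 -0.009  1.603  0.07 ] p [0.4165 0.1435 0.3832] F [ 0.8  0.2 -1.6] tq [ 0.    0.01 -0.08] op 0.0162
[[ 0.008  0.002  1.   ]
 [-1.    -0.009  0.008]
 [ 0.009 -1.     0.002]]
tip [ 0.4709 -0.1006  0.3775] 0.003 tool [0.2445 0.008  0.0524]
hook [ 0.4474 -0.1037  0.3816] 0.0019 tool [0.2475 0.0039 0.0289]
rodstart [ 0.4183 -0.0519  0.3808] 0.0005 tool [1.954e-01 4.200e-03 1.000e-04]
eye [ 0.496  -0.1913  0.4252] 0.0029 tool [ 0.3359 -0.0388  0.0768]
```

```bash
python3 -m inch '[[[0,0,0],[0,-0.1,0],1],[[0,0,0],[0,-0.2,0],1],[[0,0,0],[0.1,-0.3,0],1],[[0,0,0],[0.2,-0.42,-0.05],1],[[0,0,0],[0.4,-0.43,-0.05],1],[[0,0,0],[0.6,-0.43,-0.05],1],[[0,0,0],[0.8,-0.43,-0.05],1],[[0,0,0],[0.86,-0.43,-0.05],1],[[0,0,0],[0.86,-0.43,-0.05],1],[[0,0,0],[0.86,-0.43,-0.05],1]]'; python3 st.py;  python3 - <<'E'
from h import *
import pickle
S=get_image("side");T=get_image("top");pickle.dump((S,T),open("im3.pkl","wb"))
zoom(S,270,340,170,230,"s8.png",10);zoom(T,310,380,190,250,"t8.png",10)
E
```

```text
time: 14.08
ee_pos: [0.4122, 0.0577, 0.4277]
tool_rot: [-1.217, 1.197, -1.212]
wrist_force: [-0.3, -0.7, -2.1]
opening: 0.0164
t 14.08 q [-0.13  -0.423  1.863 -0.008  1.697 -0.138] p [0.4122 0.0577 0.4277] F [-0.3 -0.7 -2.1] tq [ 0.03 -0.    0.05] op 0.0164
[[ 0.007  0.003  1.   ]
 [-1.    -0.009  0.007]
 [ 0.009 -1.     0.003]]
```

View pics/s8.png

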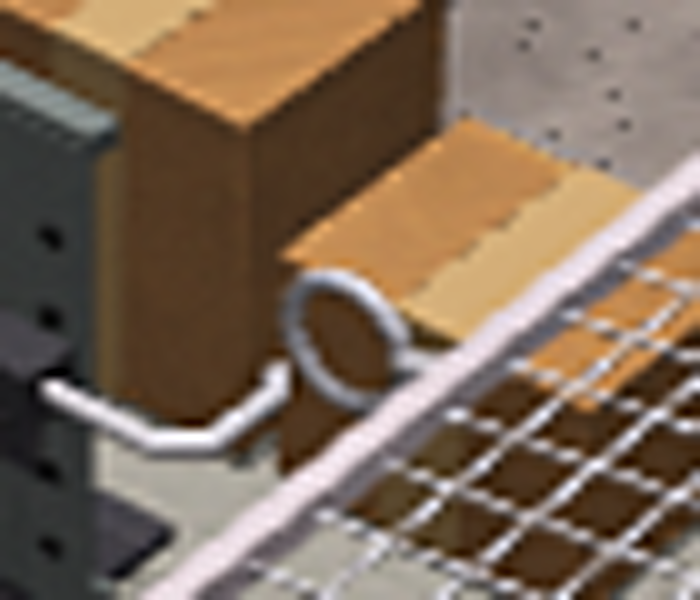

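View pics/t8.png

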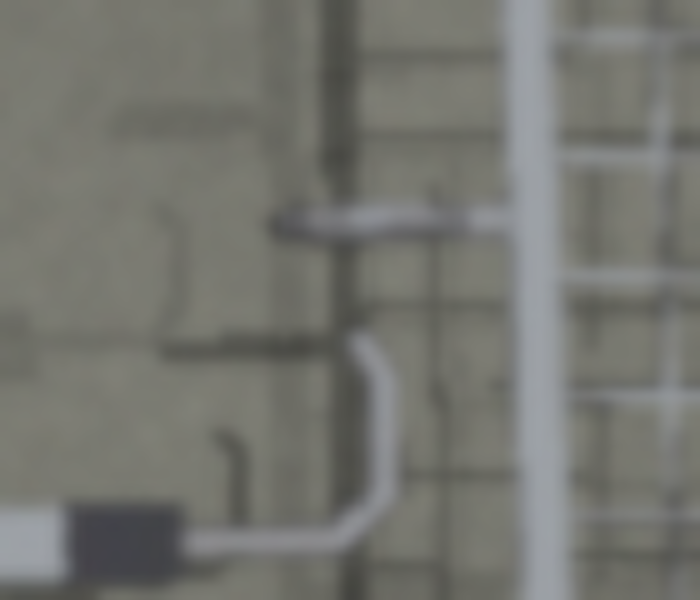

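```bash
python3 -m inch '[[[0,0,0],[-0.02,0.04,0],1],[[0,0,0],[-0.02,0.04,0.06],1],[[0,0,0],[-0.02,0.04,0.12],1],[[0,0,0],[-0.02,0.04,0.18],1],[[0,0,0],[-0.02,0.04,0.24],1],[[0,0,0],[-0.02,0.04,0.3],1],[[0,0,0],[-0.02,0.04,0.36],1],[[0,0,0],[-0.02,0.04,0.44],1],[[0,0,0],[-0.02,0.04,0.53],1],[[0,0,0],[-0.02,0.04,0.53],1]]'; python3 st.py;  python3 - <<'E'
from h import *
import pickle
S=get_image("side");T=get_image("top");pickle.dump((S,T),open("im4.pkl","wb"))
zoom(S,270,340,170,230,"s9.png",10);zoom(T,310,380,190,250,"t9.png",10)
E
```

```text
time: 15.02
ee_pos: [0.4664, 0.0607, 0.423]
tool_rot: [-1.218, 1.197, -1.21]
wrist_force: [0.0, 0.7, -1.1]
opening: 0.0163
t 15.02 q [-0.108 -0.28   1.764 -0.009  1.654 -0.117] p [0.4664 0.0607 0.423 ] F [ 0.   0.7 -1.1] tq [-0.    0.01 -0.03] op 0.0163
[[ 0.009  0.002  1.   ]
 [-1.    -0.009  0.009]
 [ 0.009 -1.     0.002]]
```

View pics/s9.png

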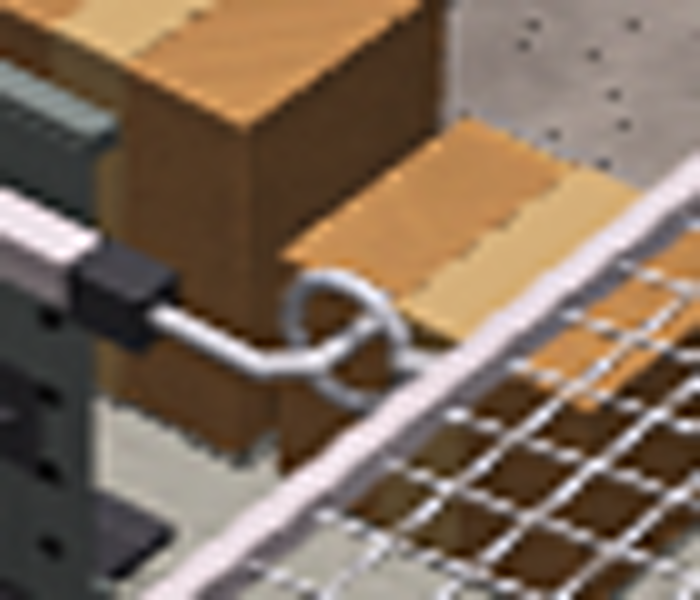

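View pics/t9.png

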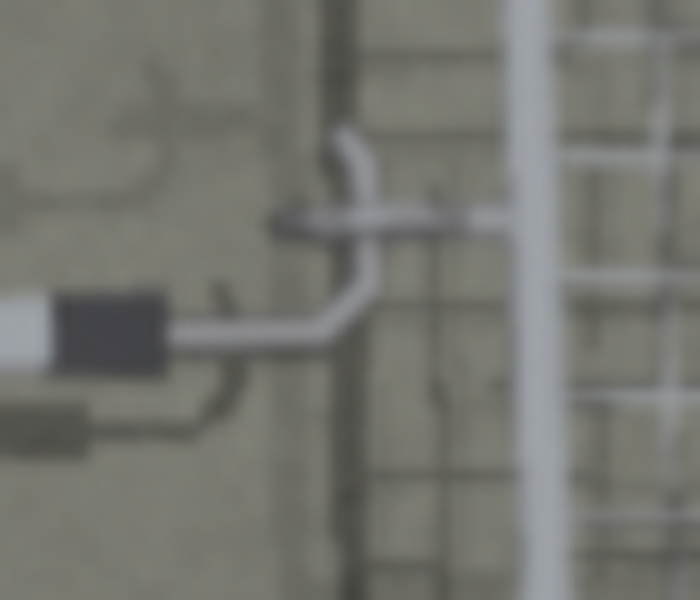

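```bash
python3 - <<'E'
from h import *
import pickle
S,T=pickle.load(open("im4.pkl","rb"))
zoom(T,385,455,150,290,"t10.png",5.5)
for x in (.35,.5,.65):
  for z in (.235,.2,.02): print(x,z,proj(T,[x,-.43,z]).round(1),proj(S,[x,-.43,z]).round(1))
zoom(S,300,480,240,400,"s10.png",4.4)
E
```

```text
0.35 0.235 [[416.5 264.1]] [[335.7 311.1]]
0.35 0.2 [[412.8 263.6]] [[334.8 318.7]]
0.35 0.02 [[396.6 261.2]] [[330.6 354.4]]
0.5 0.235 [[414.9 215.1]] [[364.1 282. ]]
0.5 0.2 [[411.3 215.9]] [[362.9 289.6]]
0.5 0.02 [[395.4 219.5]] [[356.9 325.5]]
0.65 0.235 [[413.  167.2]] [[389.5 256. ]]
0.65 0.2 [[409.5 169.3]] [[387.9 263.6]]
0.65 0.02 [[394.  178.4]] [[380.6 299.4]]
```

View pics/t10.png

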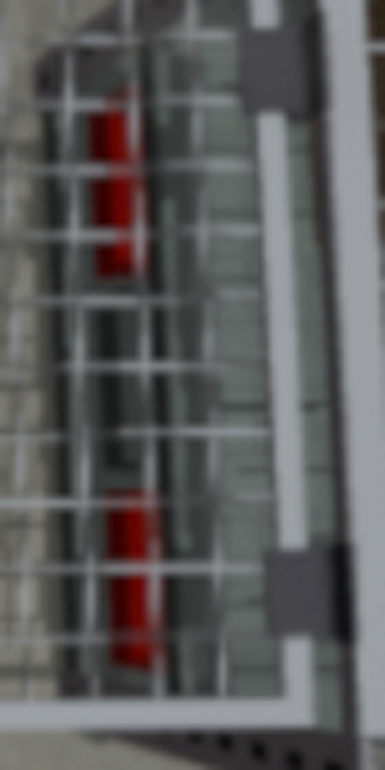

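View pics/s10.png

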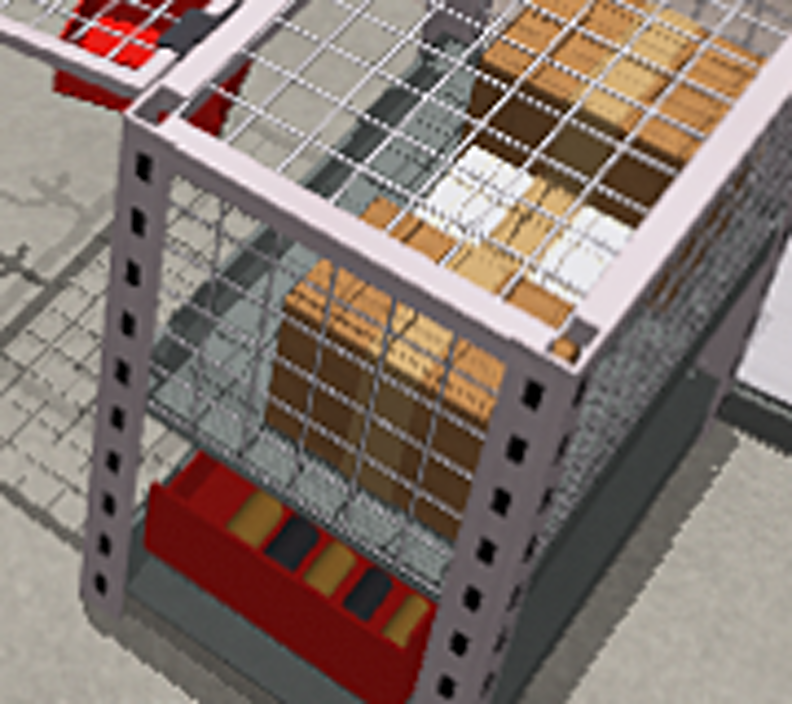

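```bash
python3 - <<'E'
from h import *
import pickle
S,T=pickle.load(open("im4.pkl","rb"))
def z2(im,x0,x1,y0,y1,n,s,g=1.8):
    c=im["pixels"][y0:y1,x0:x1].astype(float); c=np.clip(c*g,0,255).astype(np.uint8)
    cv2.imwrite("pics/"+n,cv2.resize(c,None,fx=s,fy=s,interpolation=cv2.INTER_CUBIC))
z2(S,320,420,235,345,"s11.png",5.4,1.5)
z2(T,388,448,180,250,"t11.png",8,1.8)
E
```

```text
(no output)
```

View pics/s11.png

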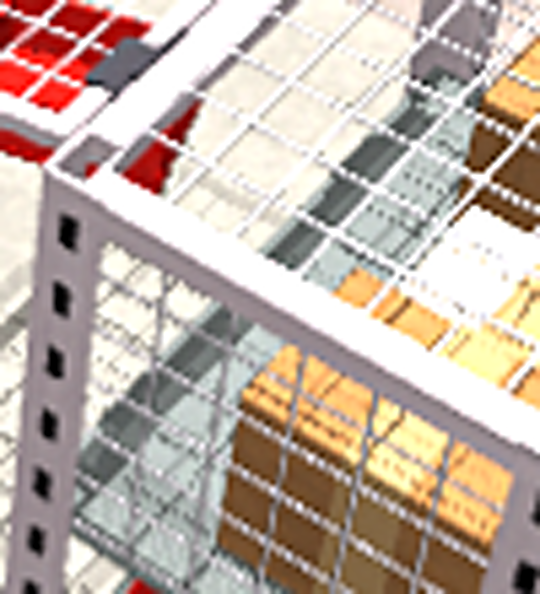

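View pics/t11.png

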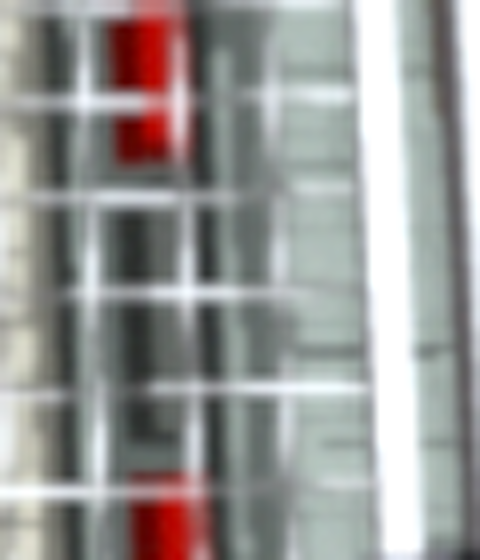

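```bash
python3 - <<'E'
from h import *
import pickle
S,T=pickle.load(open("im4.pkl","rb"))
# for x=.5: solve y,z s.t. lies on both edge lines
s=lambda x,y:(320+x/5.4-.4,235+y/5.4-.4)
from scipy.optimize import fsolve
def solve(x,off):
    a,b=np.array(s(80,460+off)),np.array(s(410,90+off)); n=np.array([-(b-a)[1],(b-a)[0]]);n/=np.linalg.norm(n)
    f=lambda v:[(proj(S,[x,v[0],v[1]])[0]-a)@n, proj(T,[x,v[0],v[1]])[0][0]-414.6]
    return fsolve(f,[-.43,.23])
for off in(-10,0,10): print(solve(.5,off))
E
```

```text
[-0.43215369  0.22583798]
[-0.43400767  0.22026651]
[-0.4358678   0.21467658]
```

```bash
cat > plan.py <<'E'
from st import *
C=np.array([-.422,.46]);L=.236
def tcp(th,lead=.015,rad=0.0):
    e=C+L*np.array([np.sin(th),-np.cos(th)]); t=np.array([-np.cos(th),-np.sin(th)]); r=np.array([np.sin(th),-np.cos(th)])
    f=e+lead*t+rad*r
    y=f[0]+.250; z=f[1]+.003
    return np.array([.4664+.010*(.0607-y),y,z])
if __name__=="__main__":
    o,M=st()
    for a in sys.argv[1:]:
        p=[float(v) for v in a.split(",")]
        T=tcp(*p); print(a,T.round(4),((T-o['ee_pos'])@M/.1).round(3))
E
python3 plan.py 1.4,0 1.4 1.3 1.2 1.1 1.0
```

```text
t 15.12 q [-0.108 -0.282  1.766 -0.009  1.656 -0.118] p [0.4654 0.0608 0.4232] F [ 0.8 -0.2 -1.8] tq [ 0.02 -0.02  0.05] op 0.0167
[[ 0.009  0.002  1.   ]
 [-1.    -0.009  0.009]
 [ 0.009 -1.     0.002]]
1.4,0 [0.4664 0.0606 0.4229] [0.002 0.003 0.01 ]
1.4 [0.4664 0.058  0.4081] [0.026 0.151 0.01 ]
1.3 [0.4665 0.0514 0.3854] [0.091 0.378 0.009]
1.2 [0.4666 0.0425 0.3635] [0.177 0.598 0.009]
1.1 [0.4667 0.0315 0.3426] [0.286 0.809 0.009]
1.0 [0.4668 0.0185 0.3229] [0.414 1.007 0.009]
```

```bash
python3 -m inch '[[[0,0,0],[0.01,0.07,0.01],1],[[0,0,0],[0.03,0.14,0.01],1],[[0,0,0],[0.04,0.2,0.01],1],[[0,0,0],[0.06,0.26,0.01],1],[[0,0,0],[0.08,0.32,0.01],1],[[0,0,0],[0.09,0.38,0.01],1],[[0,0,0],[0.11,0.43,0.01],1],[[0,0,0],[0.13,0.49,0.01],1],[[0,0,0],[0.16,0.55,0.01],1],[[0,0,0],[0.18,0.6,0.01],1]]'; python3 plan.py 1.1 1.0 0.9 .8 ;  python3 - <<'E'
from h import *
import pickle
S=get_image("side");T=get_image("top");pickle.dump((S,T),open("im5.pkl","wb"))
zoom(S,250,350,160,250,"s12.png",7);zoom(T,290,400,180,260,"t12.png",7)
E
```

```text
time: 15.95
ee_pos: [0.4666, 0.0419, 0.3626]
tool_rot: [-1.219, 1.197, -1.21]
wrist_force: [-0.2, -0.1, -1.4]
opening: 0.0164
t 15.95 q [-0.149 -0.272  1.863 -0.009  1.547 -0.157] p [0.4666 0.0419 0.3626] F [-0.2 -0.1 -1.4] tq [-0.12  0.03  0.05] op 0.0164
[[ 0.009  0.001  1.   ]
 [-1.    -0.009  0.009]
 [ 0.009 -1.     0.001]]
1.1 [0.4667 0.0315 0.3426] [ 0.102  0.201 -0.   ]
1.0 [0.4668 0.0185 0.3229] [ 0.231  0.399 -0.001]
0.9 [0.467  0.0035 0.3046] [ 0.379  0.584 -0.001]
.8 [ 0.4671 -0.0132  0.2878] [ 0.544  0.753 -0.001]
```

View pics/s12.png

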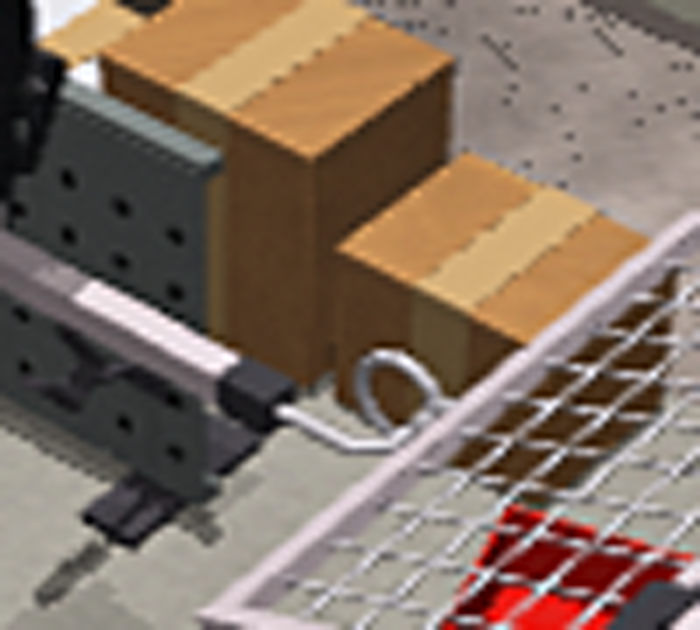

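View pics/t12.png

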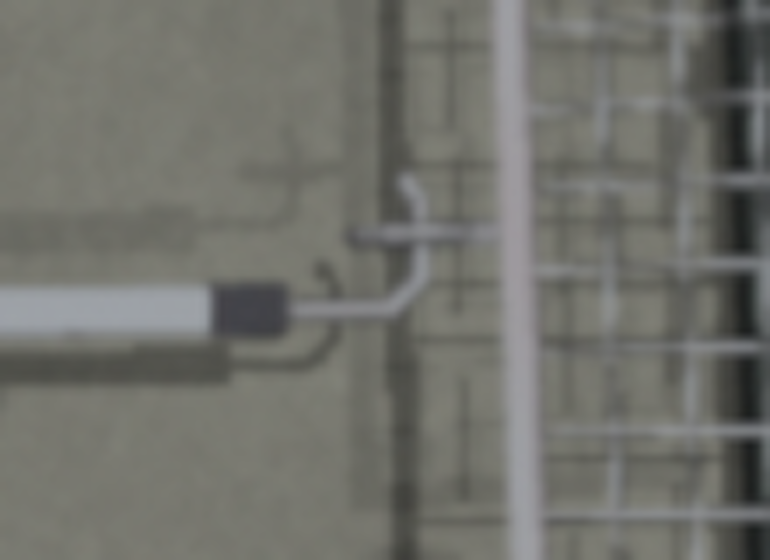

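```bash
python3 -m inch '[[[0,0,0],[0.03,0.06,0],1],[[0,0,0],[0.06,0.12,0],1],[[0,0,0],[0.1,0.18,0],1],[[0,0,0],[0.13,0.25,0],1],[[0,0,0],[0.17,0.31,0],1],[[0,0,0],[0.21,0.37,0],1],[[0,0,0],[0.25,0.42,0],1],[[0,0,0],[0.29,0.48,0],1],[[0,0,0],[0.33,0.53,0],1],[[0,0,0],[0.38,0.58,0],1]]'; python3 plan.py .8 .7 .6 .5
```

```text
time: 16.88
ee_pos: [0.4666, 0.0031, 0.3039]
tool_rot: [-1.22, 1.199, -1.209]
wrist_force: [0.3, 0.6, -1.9]
opening: 0.016
t 16.88 q [-0.233 -0.247  1.948 -0.008  1.439 -0.24 ] p [0.4666 0.0031 0.3039] F [ 0.3  0.6 -1.9] tq [0.08 0.03 0.04] op 0.016
[[ 0.008 -0.     1.   ]
 [-1.    -0.008  0.008]
 [ 0.008 -1.    -0.   ]]
.8 [ 0.4671 -0.0132  0.2878] [0.162 0.162 0.004]
.7 [ 0.4673 -0.0314  0.2728] [0.343 0.313 0.005]
.6 [ 0.4675 -0.0511  0.2598] [0.539 0.446 0.005]
.5 [ 0.4677 -0.072   0.2487] [0.747 0.558 0.005]
```

```bash
python3 -m inch '[[[0,0,0],[0.05,0.05,0],1],[[0,0,0],[0.1,0.11,0],1],[[0,0,0],[0.16,0.16,0],1],[[0,0,0],[0.22,0.21,0],1],[[0,0,0],[0.28,0.26,0],1],[[0,0,0],[0.34,0.31,0],1],[[0,0,0],[0.41,0.36,0],1],[[0,0,0],[0.47,0.4,0],1],[[0,0,0],[0.54,0.45,0],1],[[0,0,0],[0.54,0.45,0],1]]'; python3 plan.py .5 .4 .3 .2;  python3 - <<'E'
from h import *
import pickle
S=get_image("side");T=get_image("top");pickle.dump((S,T),open("im6.pkl","wb"))
zoom(S,270,390,190,290,"s13.png",6);zoom(T,320,450,160,270,"t13.png",6)
E
```

```text
time: 17.72
ee_pos: [0.4666, -0.0524, 0.2582]
tool_rot: [-1.22, 1.202, -1.209]
wrist_force: [-1.1, -0.3, -2.1]
opening: 0.0164
t 17.72 q [-0.349 -0.202  1.994 -0.009  1.349 -0.354] p [ 0.4666 -0.0524  0.2582] F [-1.1 -0.3 -2.1] tq [ 0.01  0.05 -0.01] op 0.0164
[[ 0.007 -0.002  1.   ]
 [-1.    -0.008  0.007]
 [ 0.008 -1.    -0.002]]
.5 [ 0.4677 -0.072   0.2487] [0.196 0.097 0.01 ]
.4 [ 0.4679 -0.0939  0.2398] [0.414 0.188 0.011]
.3 [ 0.4682 -0.1166  0.2331] [0.64  0.256 0.012]
.2 [ 0.4684 -0.1398  0.2287] [0.872 0.302 0.013]
```

View pics/s13.png

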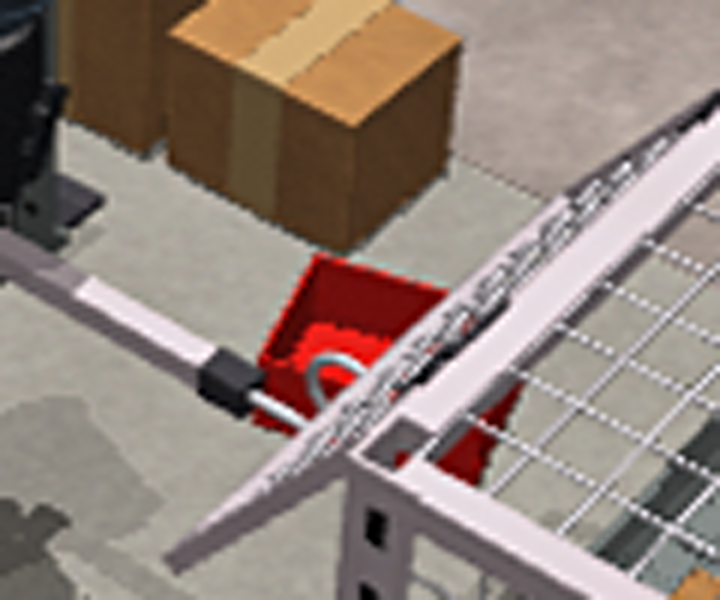

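View pics/t13.png

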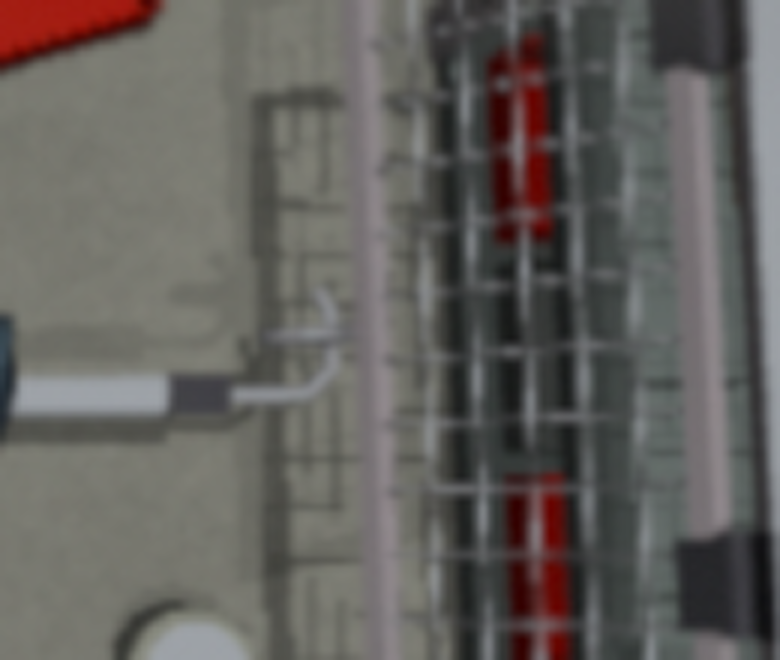

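```bash
python3 -m inch '[[[0,0,0],[0.07,0.03,0],1],[[0,0,0],[0.14,0.07,0],1],[[0,0,0],[0.2,0.1,0.01],1],[[0,0,0],[0.27,0.13,0.01],1],[[0,0,0],[0.34,0.16,0.01],1],[[0,0,0],[0.41,0.18,0.01],1],[[0,0,0],[0.49,0.2,0.01],1],[[0,0,0],[0.56,0.22,0.01],1],[[0,0,0],[0.62,0.23,0.01],1],[[0,0,0],[0.62,0.23,0.01],1]]'; python3 plan.py .3 .2,.013,-.007 .1,.012,-.009 0,.0115,-.01 -.02,.0115,-.01;  python3 - <<'E'
from h import *
import pickle
S=get_image("side");T=get_image("top");pickle.dump((S,T),open("im7.pkl","wb"))
zoom(S,270,390,190,290,"s14.png",6);zoom(T,340,450,160,270,"t14.png",6)
E
```

```text
time: 18.65
ee_pos: [0.4682, -0.1149, 0.2363]
tool_rot: [-1.219, 1.202, -1.21]
wrist_force: [-0.2, -0.0, -1.6]
opening: 0.0164
t 18.65 q [-0.472 -0.148  1.989 -0.008  1.299 -0.476] p [ 0.4682 -0.1149  0.2363] F [-0.2 -0.  -1.6] tq [ 0.04 -0.   -0.07] op 0.0164
[[ 0.006 -0.001  1.   ]
 [-1.    -0.008  0.006]
 [ 0.008 -1.    -0.001]]
.3 [ 0.4682 -0.1166  0.2331] [ 0.017  0.032 -0.   ]
.2,.013,-.007 [ 0.4684 -0.1392  0.236 ] [0.244 0.005 0.   ]
.1,.012,-.009 [ 0.4686 -0.1613  0.2359] [0.464 0.007 0.001]
0,.0115,-.01 [ 0.4688 -0.1835  0.237 ] [ 0.686 -0.002  0.002]
-.02,.0115,-.01 [ 0.4689 -0.188   0.2373] [ 0.732 -0.004  0.002]
```

View pics/s14.png

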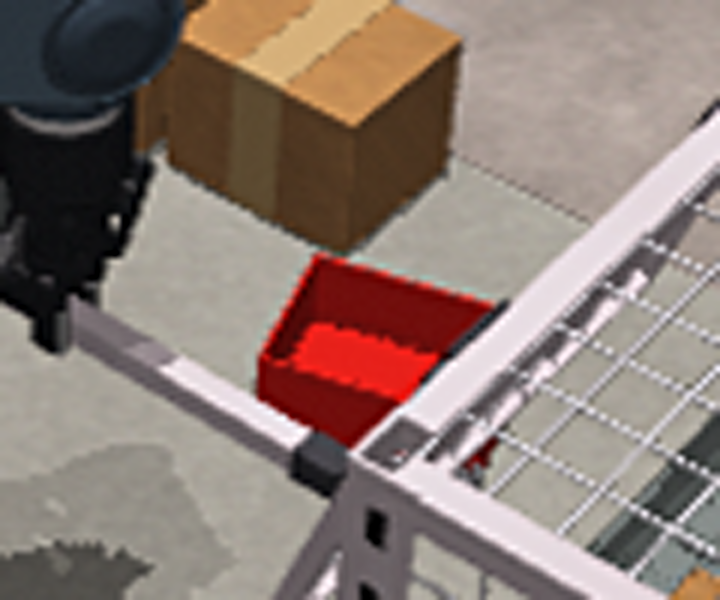

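View pics/t14.png

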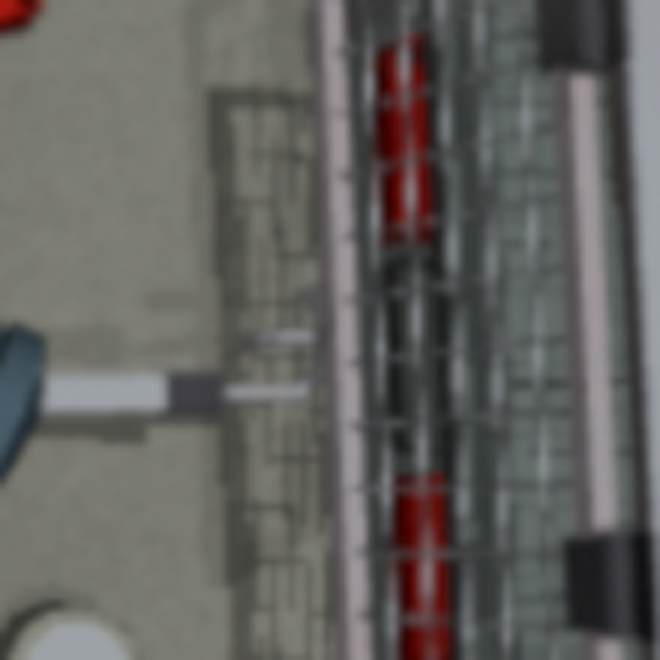

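```bash
python3 -m inch '[[[0,0,0],[0.05,0,0],1],[[0,0,0],[0.1,0,0],1],[[0,0,0],[0.15,0,0],1],[[0,0,0],[0.2,0,0],1],[[0,0,0],[0.25,0,0],1],[[0,0,0],[0.3,0,0],1],[[0,0,0],[0.34,0,0],1],[[0,0,0],[0.38,0,0],1],[[0,0,0],[0.42,0,0],1],[[0,0,0],[0.46,0,0],1]]'; python3 plan.py  .1,.012,-.009 0,.0115,-.01 ;python3 - <<'E'
from h import *
import pickle
S=get_image("side");T=get_image("top");pickle.dump((S,T),open("im8.pkl","wb"))
zoom(S,290,410,200,320,"s15.png",6);zoom(T,340,450,140,280,"t15.png",5.5)
E
```

```text
time: 19.58
ee_pos: [0.4687, -0.1606, 0.237]
tool_rot: [-1.219, 1.201, -1.21]
wrist_force: [0.1, 2.0, -5.1]
opening: 0.0167
t 19.58 q [-0.556 -0.115  1.957 -0.008  1.296 -0.56 ] p [ 0.4687 -0.1606  0.237 ] F [ 0.1  2.  -5.1] tq [1.01 0.06 0.12] op 0.0167
[[ 0.007 -0.001  1.   ]
 [-1.    -0.009  0.007]
 [ 0.009 -1.    -0.001]]
.1,.012,-.009 [ 0.4686 -0.1613  0.2359] [ 0.007  0.011 -0.001]
0,.0115,-.01 [ 0.4688 -0.1835  0.237 ] [0.229 0.002 0.   ]
```

View pics/t15.png

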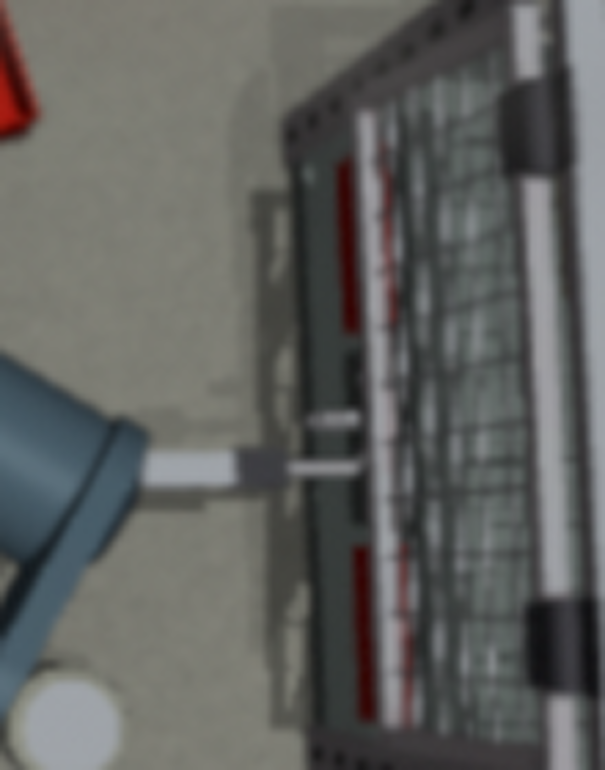

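View pics/s15.png

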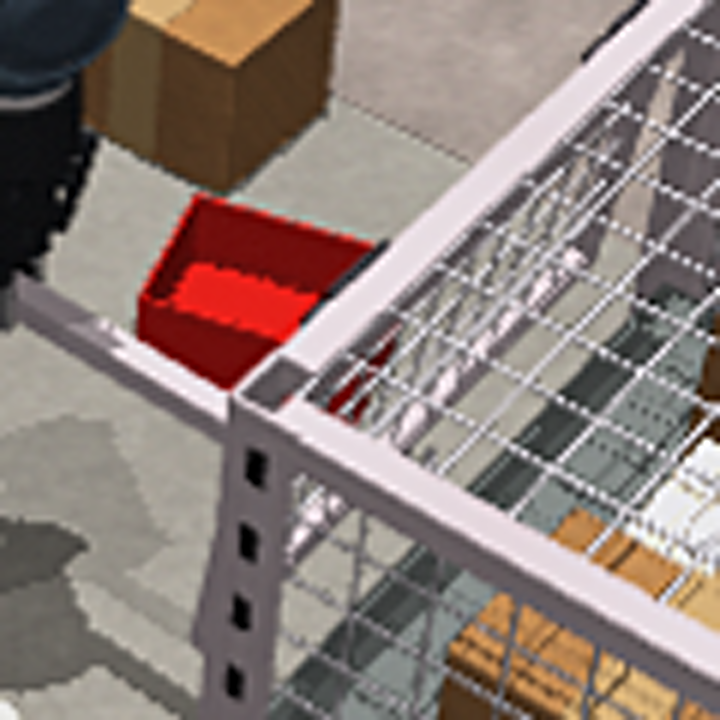

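```bash
python3 -m inch '[[[0,0,0],[0,0.02,0],1],[[0,0,0],[0,0.04,0],1],[[0,0,0],[0,0.05,0],1],[[0,0,0],[0.02,0.05,0],1],[[0,0,0],[0.04,0.05,0],1],[[0,0,0],[0.06,0.05,0],1],[[0,0,0],[0.08,0.05,0],1],[[0,0,0],[0.1,0.05,0],1],[[0,0,0],[0.12,0.05,0],1],[[0,0,0],[0.12,0.05,0],1]]'; python3 plan.py  0,.0115,-.007 ;python3 - <<'E'
from h import *
import pickle
S=get_image("side");T=get_image("top");pickle.dump((S,T),open("im9.pkl","wb"))
zoom(S,290,410,200,320,"s16.png",6);zoom(T,340,450,140,280,"t16.png",5.5)
E
```

```text
time: 20.52
ee_pos: [0.4689, -0.1735, 0.2324]
tool_rot: [-1.22, 1.2, -1.212]
wrist_force: [-0.7, 0.3, -2.2]
opening: 0.0166
t 20.52 q [-0.577 -0.099  1.952 -0.009  1.284 -0.581] p [ 0.4689 -0.1735  0.2324] F [-0.7  0.3 -2.2] tq [ 0.22 -0.06  0.08] op 0.0166
[[ 0.006 -0.     1.   ]
 [-1.    -0.01   0.006]
 [ 0.01  -1.    -0.   ]]
0,.0115,-.007 [ 0.4688 -0.1835  0.234 ] [ 0.1   -0.015 -0.001]
```

View pics/t16.png

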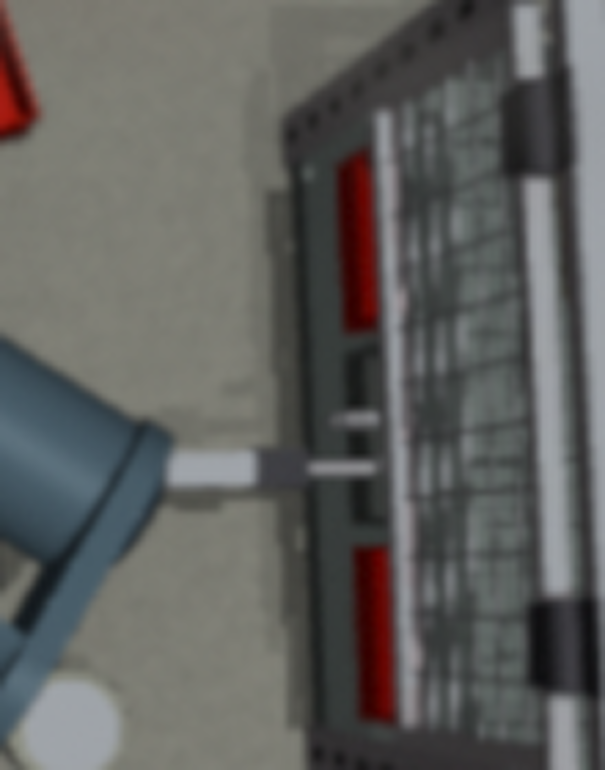

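View pics/s16.png

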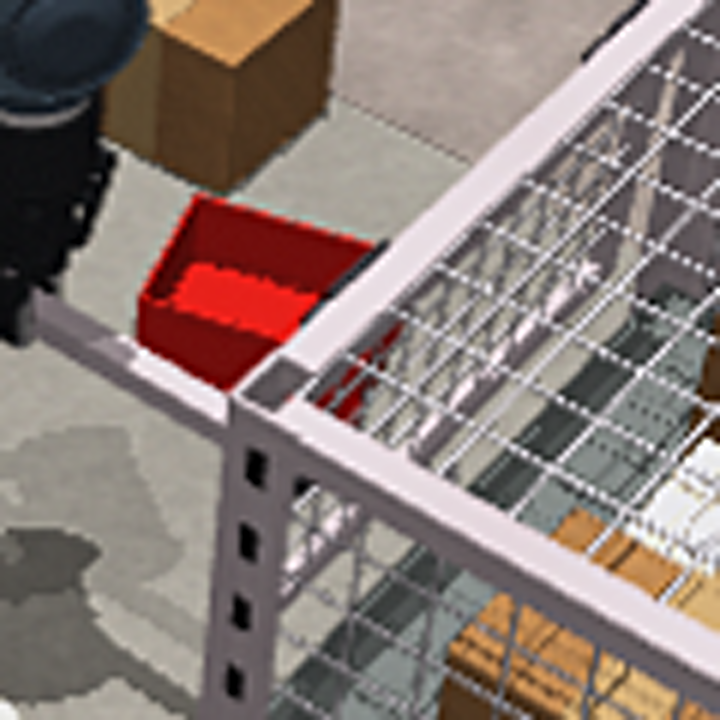

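```bash
python3 -m inch '[[[0,0,0],[0.01,0,0],1],[[0,0,0],[0.02,0,0],1],[[0,0,0],[0.03,0,0],1],[[0,0,0],[0.04,0,0],1],[[0,0,0],[0.05,0,0],1],[[0,0,0],[0.06,0,0],1],[[0,0,0],[0.07,0,0],1],[[0,0,0],[0.08,0,0],1],[[0,0,0],[0.09,0,0],1],[[0,0,0],[0.1,0,0],1]]'; python3 plan.py  0,.0115,-.007 ;python3 - <<'E'
from h import *
import pickle
S=get_image("side");T=get_image("top");pickle.dump((S,T),open("im10.pkl","wb"))
zoom(S,290,410,200,320,"s17.png",6);zoom(T,340,450,140,280,"t17.png",5.5)
for x in (.33,.5,.67): print(proj(T,[[x,-.416+.01*(x-.5),.262],[x,-.416+.02+.01*(x-.5),.263]]).round(1).tolist())
E
```

```text
time: 21.45
ee_pos: [0.4684, -0.1805, 0.2316]
tool_rot: [-1.216, 1.205, -1.205]
wrist_force: [-0.6, 16.9, -0.5]
opening: 0.0163
t 21.45 q [-0.592 -0.09   1.945 -0.004  1.288 -0.598] p [ 0.4684 -0.1805  0.2316] F [-0.6 16.9 -0.5] tq [2.23 0.09 0.17] op 0.0163
[[ 0.007 -0.003  1.   ]
 [-1.    -0.002  0.007]
 [ 0.002 -1.    -0.003]]
0,.0115,-.007 [ 0.4688 -0.1835  0.234 ] [ 0.03  -0.024  0.004]
[[415.6, 271.3], [409.1, 271.4]]
[[413.3, 214.5], [406.8, 214.5]]
[[410.5, 159.1], [404.2, 159.0]]
```

View pics/t17.png

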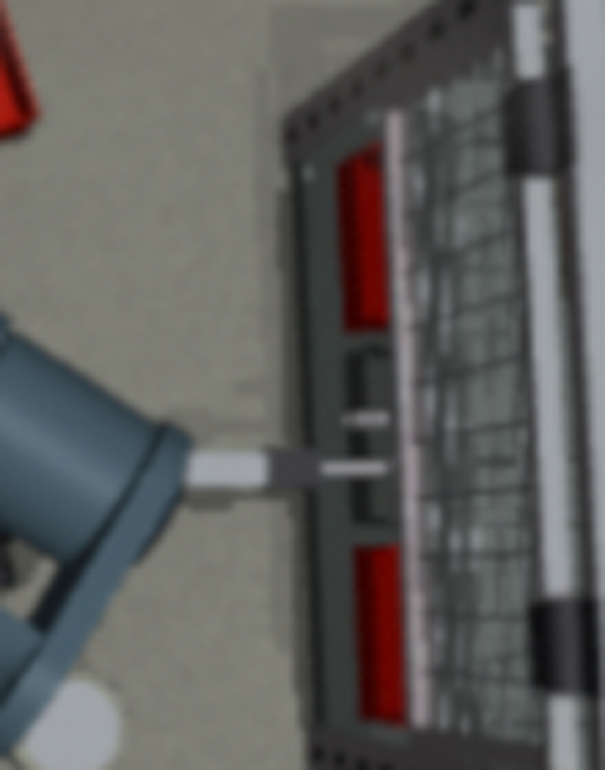

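View pics/s17.png

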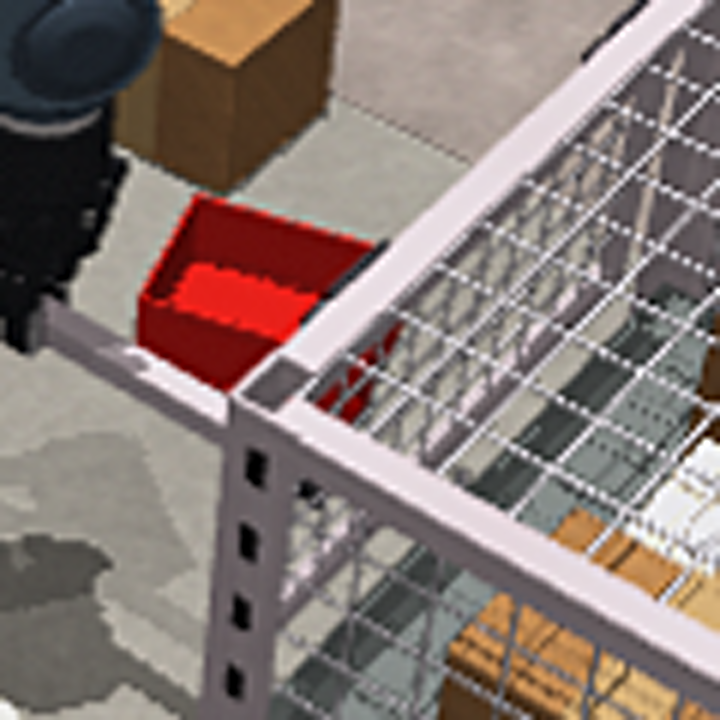

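```bash
python3 - <<'E'
from h import *
import pickle
S,T=pickle.load(open("im10.pkl","rb"))
g=T["pixels"].astype(int)
for r in (190,200,225,235): print(r,g[r,404:448,1].tolist())
for z in (.262,.452,.46): print(z,[proj(T,[.5,y,z])[0].round(1).tolist() for y in(-.416,-.428)])
E
```

```text
190 [1, 3, 4, 5, 8, 17, 45, 94, 130, 122, 96, 95, 107, 104, 76, 67, 82, 86, 76, 77, 90, 101, 102, 95, 92, 94, 100, 101, 92, 80, 72, 78, 122, 155, 163, 160, 145, 104, 63, 50, 58, 92, 133, 157]
200 [32, 33, 37, 39, 38, 39, 47, 77, 114, 133, 118, 93, 78, 63, 62, 74, 97, 98, 83, 85, 91, 94, 94, 93, 88, 81, 82, 86, 86, 90, 74, 59, 95, 148, 163, 162, 154, 132, 101, 73, 55, 70, 119, 154]
225 [129, 129, 129, 129, 128, 118, 90, 73, 76, 109, 138, 130, 100, 82, 76, 71, 65, 67, 70, 72, 73, 76, 85, 96, 97, 87, 87, 92, 98, 99, 93, 75, 65, 86, 134, 158, 163, 160, 145, 114, 87, 60, 60, 98]
235 [49, 46, 46, 45, 47, 47, 49, 51, 60, 95, 129, 127, 104, 101, 113, 107, 77, 68, 81, 82, 79, 88, 102, 106, 99, 95, 93, 92, 92, 88, 77, 73, 66, 69, 109, 152, 162, 160, 147, 117, 86, 63, 52, 77]
0.262 [[413.3, 214.5], [417.2, 214.5]]
0.452 [[437.3, 209.0], [441.9, 209.0]]
0.46 [[438.5, 208.7], [443.2, 208.7]]
```

```bash
python3 -m inch '[[[0,0,0],[-0.04,0,0],1],[[0,0,0],[-0.04,-0.03,0],1],[[0,0,0],[-0.04,-0.06,0],1],[[0,0,0],[-0.04,-0.06,0],1],[[0,0,0],[-0.03,-0.06,0],1],[[0,0,0],[-0.02,-0.06,0],1],[[0,0,0],[-0.01,-0.06,0],1],[[0,0,0],[0,-0.06,0],1],[[0,0,0],[0.01,-0.06,0],1],[[0,0,0],[0.01,-0.06,0],1]]'; python3 plan.py  0,.0115,-.007 ;python3 - <<'E'
from h import *
import pickle
T=get_image("top");pickle.dump(T,open("im11.pkl","wb"))
g=T["pixels"].astype(int)
for r in (190,200,225,235): print(r,g[r,404:420,1].tolist())
E
```

```text
time: 22.38
ee_pos: [0.468, -0.1803, 0.237]
tool_rot: [-1.215, 1.207, -1.201]
wrist_force: [-0.5, 7.2, -2.6]
opening: 0.0162
t 22.38 q [-0.593 -0.096  1.94  -0.002  1.301 -0.6  ] p [ 0.468  -0.1803  0.237 ] F [-0.5  7.2 -2.6] tq [1.09 0.07 0.06] op 0.0162
[[ 0.007 -0.004  1.   ]
 [-1.     0.001  0.007]
 [-0.001 -1.    -0.004]]
0,.0115,-.007 [ 0.4688 -0.1835  0.234 ] [0.032 0.03  0.008]
190 [1, 2, 6, 5, 7, 5, 18, 50, 96, 130, 120, 93, 80, 82, 85, 78]
200 [33, 33, 38, 38, 38, 38, 38, 46, 76, 112, 122, 96, 82, 86, 85, 70]
225 [135, 134, 134, 134, 134, 132, 120, 89, 69, 79, 111, 124, 106, 97, 88, 71]
235 [49, 46, 45, 46, 46, 46, 49, 51, 51, 64, 105, 137, 130, 102, 85, 80]
```

```bash
python3 -m inch '[[[0,0,0],[-0.02,0,0],1],[[0,0,0],[-0.02,-0.03,0],1],[[0,0,0],[-0.02,-0.04,0],1],[[0,0,0],[-0.02,-0.04,0],1],[[0,0,0],[-0.01,-0.04,0],1],[[0,0,0],[0,-0.04,0],1],[[0,0,0],[0.01,-0.04,0],1],[[0,0,0],[0.02,-0.04,0],1],[[0,0,0],[0.03,-0.04,0],1],[[0,0,0],[0.03,-0.04,0],1]]'; python3 plan.py  0,.0115,-.007 ;python3 - <<'E'
from h import *
import pickle
T=get_image("top");S=get_image("side");pickle.dump((S,T),open("im12.pkl","wb"))
g=T["pixels"].astype(int)
for r in (190,200,225,235): print(r,g[r,404:420,1].tolist())
zoom(S,290,410,200,320,"s18.png",6);zoom(T,340,450,140,280,"t18.png",5.5)
E
```

```text
time: 23.27
ee_pos: [0.4675, -0.1806, 0.24]
tool_rot: [-1.212, 1.212, -1.194]
wrist_force: [-1.5, 13.7, -1.4]
opening: 0.0159
t 23.27 q [-0.597 -0.097  1.935  0.003  1.313 -0.605] p [ 0.4675 -0.1806  0.24  ] F [-1.5 13.7 -1.4] tq [1.93 0.23 0.09] op 0.0159
[[ 0.008 -0.007  1.   ]
 [-1.     0.008  0.008]
 [-0.008 -1.    -0.007]]
0,.0115,-.007 [ 0.4688 -0.1835  0.234 ] [0.03  0.059 0.014]
190 [2, 1, 4, 6, 6, 5, 14, 42, 85, 123, 126, 98, 90, 103, 107, 82]
200 [31, 33, 39, 39, 37, 38, 38, 41, 63, 101, 121, 99, 82, 72, 63, 66]
225 [137, 137, 137, 138, 137, 135, 122, 91, 69, 69, 106, 139, 133, 108, 92, 77]
235 [48, 45, 46, 45, 46, 48, 50, 51, 49, 55, 84, 119, 124, 103, 87, 80]
```

View pics/s18.png

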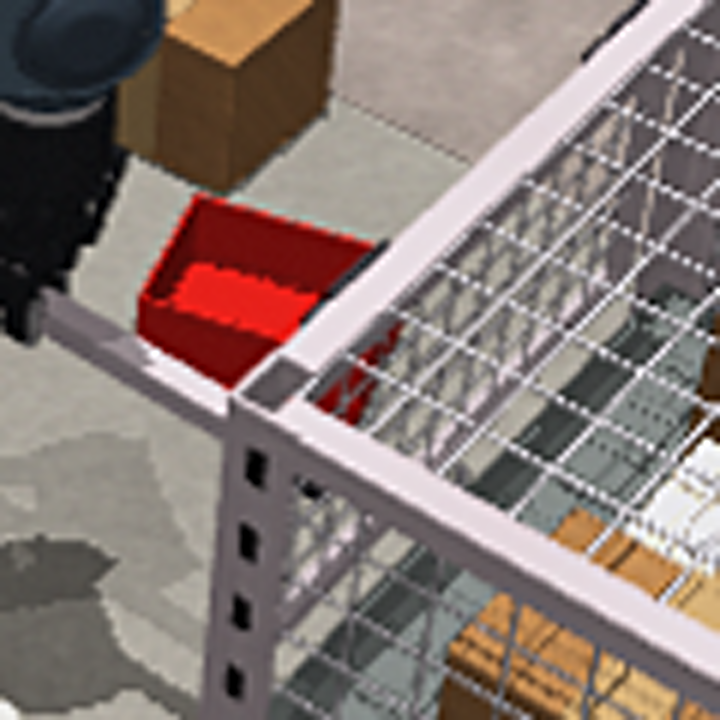

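View pics/t18.png

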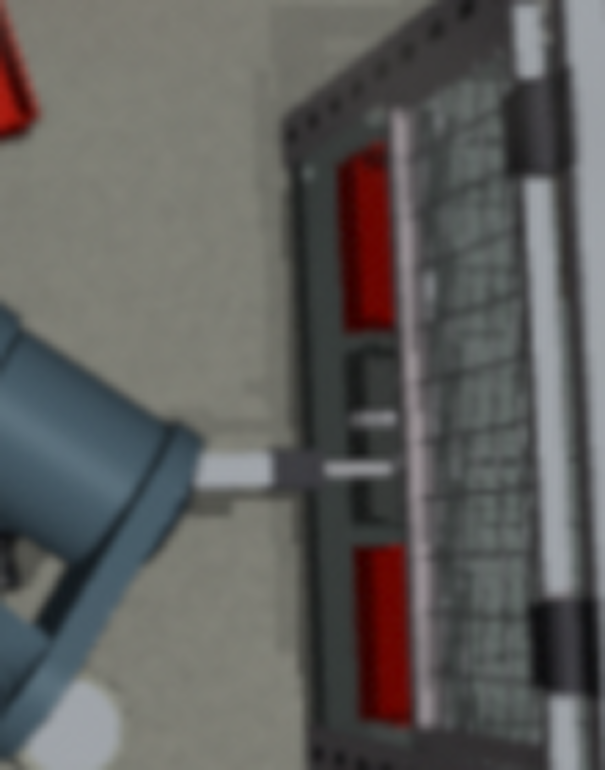

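```bash
python3 -m inch '[[[0,0,0],[-0.06,0,0],1],[[0,0,0],[-0.06,0,0],1],[[0,0,-0.006],[-0.06,0,0],1],[[0,0,-0.0115],[-0.06,0.01,0.01],1],[[0,0,-0.0115],[-0.06,0.01,0.01],1],[[0,0,-0.0115],[-0.05,0.01,0.01],1],[[0,0,-0.0115],[-0.04,0.01,0.01],1],[[0,0,-0.0115],[-0.03,0.01,0.01],1],[[0,0,-0.0115],[-0.02,0.01,0.01],1],[[0,0,-0.0115],[-0.02,0.01,0.01],1]]'; python3 plan.py  0,.0115,-.007 ;python3 - <<'E'
from h import *
T=get_image("top")
g=T["pixels"].astype(int)
for r in (190,200,225,235): print(r,g[r,404:420,1].tolist())
E
```

```text
time: 24.2
ee_pos: [0.4685, -0.1788, 0.2389]
tool_rot: [-1.225, 1.203, -1.208]
wrist_force: [0.9, -0.3, -3.4]
opening: 0.0167
t 24.2 q [-0.585 -0.099  1.939 -0.013  1.301 -0.59 ] p [ 0.4685 -0.1788  0.2389] F [ 0.9 -0.3 -3.4] tq [ 0.48  0.06 -0.02] op 0.0167
[[ 0.008 -0.006  1.   ]
 [-1.    -0.011  0.008]
 [ 0.011 -1.    -0.007]]
0,.0115,-.007 [ 0.4688 -0.1835  0.234 ] [0.047 0.05  0.004]
190 [2, 4, 4, 6, 4, 7, 13, 42, 84, 122, 125, 98, 90, 103, 107, 82]
200 [32, 34, 37, 38, 37, 37, 39, 42, 63, 101, 121, 99, 82, 72, 64, 66]
225 [130, 130, 130, 130, 131, 129, 119, 91, 65, 65, 105, 138, 133, 108, 91, 77]
235 [49, 46, 45, 46, 46, 48, 50, 51, 50, 55, 84, 117, 124, 103, 87, 79]
```

```bash
python3 -m inch '[[[0,0,0],[0,0,0],1],[[0,0,0],[0.01,0,0],1],[[0,0,0],[0.01,0,0],1],[[0,0,0],[0.015,0,0],1],[[0,0,0],[0.015,0,0],1],[[0,0,0],[0.02,0,0],1],[[0,0,0],[0.02,0,0],1],[[0,0,0],[0.025,0,0],1],[[0,0,0],[0.025,0,0],1],[[0,0,0],[0.025,0,0],1]]'; python3 plan.py  0,.0115,-.007 ;python3 - <<'E'
from h import *
T=get_image("top")
g=T["pixels"].astype(int)
for r in (190,200,225,235): print(r,g[r,404:420,1].tolist())
E
```

```text
time: 25.08
ee_pos: [0.4682, -0.1804, 0.2386]
tool_rot: [-1.225, 1.205, -1.206]
wrist_force: [-0.4, 7.2, -3.6]
opening: 0.0168
t 25.08 q [-0.589 -0.097  1.938 -0.012  1.302 -0.594] p [ 0.4682 -0.1804  0.2386] F [-0.4  7.2 -3.6] tq [1.44 0.1  0.06] op 0.0168
[[ 0.008 -0.007  1.   ]
 [-1.    -0.009  0.008]
 [ 0.008 -1.    -0.007]]
0,.0115,-.007 [ 0.4688 -0.1835  0.234 ] [0.031 0.046 0.006]
190 [2, 3, 6, 7, 4, 7, 16, 42, 84, 122, 125, 99, 89, 104, 107, 82]
200 [31, 33, 37, 38, 37, 37, 38, 42, 63, 101, 121, 99, 82, 72, 65, 66]
225 [130, 130, 129, 130, 131, 129, 117, 87, 66, 66, 105, 139, 133, 108, 91, 78]
235 [49, 46, 45, 47, 46, 47, 50, 50, 50, 55, 84, 118, 124, 103, 87, 80]
```

```bash
python3 -m inch '[[[0,0,0],[-0.04,0.04,0],1],[[0,0,0],[-0.08,0.08,0],1],[[0,0,0],[-0.09,0.12,0],1],[[0,0,0],[-0.09,0.12,-0.05],1],[[0,0,0],[-0.09,0.12,-0.13],1],[[0,0,0],[-0.09,0.12,-0.22],1],[[0,0,0],[-0.09,0.12,-0.33],1],[[0,0,0],[-0.09,0.12,-0.45],1],[[0,0,0],[-0.09,0.12,-0.58],1],[[0,0,0],[-0.09,0.12,-0.6],1]]'; python3 plan.py  0,.0115,-.007 ;python3 - <<'E'
from h import *
import pickle
T=get_image("top");S=get_image("side");pickle.dump((S,T),open("im13.pkl","wb"))
g=T["pixels"].astype(int)
for r in (190,200,225,235): print(r,g[r,404:420,1].tolist())
zoom(S,290,410,200,320,"s19.png",6);zoom(T,340,450,140,280,"t19.png",5.5)
E
```

```text
time: 25.97
ee_pos: [0.4064, -0.1721, 0.227]
tool_rot: [-1.225, 1.205, -1.207]
wrist_force: [-0.1, -0.2, -2.0]
opening: 0.0165
t 25.97 q [-0.652 -0.247  2.089 -0.012  1.3   -0.656] p [ 0.4064 -0.1721  0.227 ] F [-0.1 -0.2 -2. ] tq [ 0.03 -0.01 -0.03] op 0.0165
[[ 0.007 -0.007  1.   ]
 [-1.    -0.009  0.007]
 [ 0.009 -1.    -0.007]]
0,.0115,-.007 [ 0.4688 -0.1835  0.234 ] [ 0.119 -0.073  0.623]
190 [3, 5, 4, 4, 5, 7, 14, 41, 84, 121, 124, 98, 89, 102, 107, 81]
200 [32, 32, 37, 39, 38, 38, 38, 42, 63, 101, 119, 98, 81, 72, 65, 65]
225 [31, 28, 33, 47, 56, 58, 58, 57, 54, 65, 104, 138, 132, 107, 91, 76]
235 [48, 46, 45, 44, 45, 48, 61, 80, 78, 64, 84, 117, 124, 102, 87, 79]
```

View pics/t19.png

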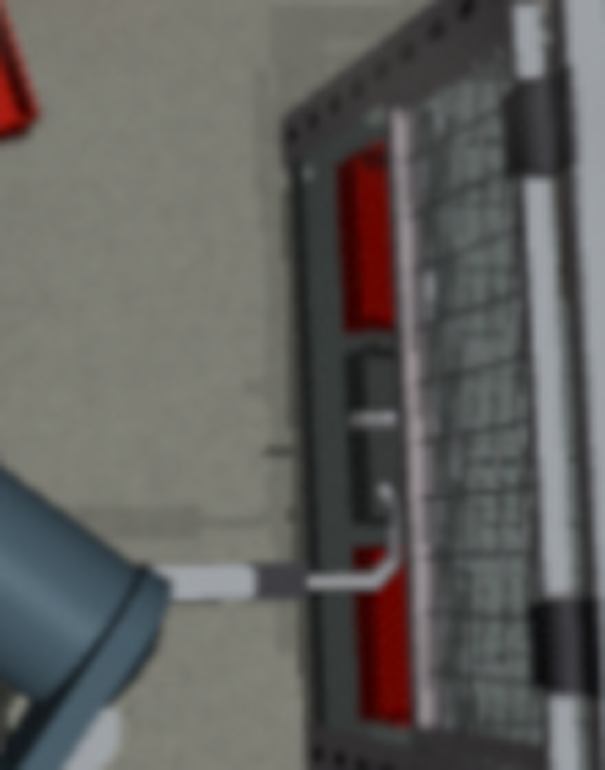

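View pics/s19.png

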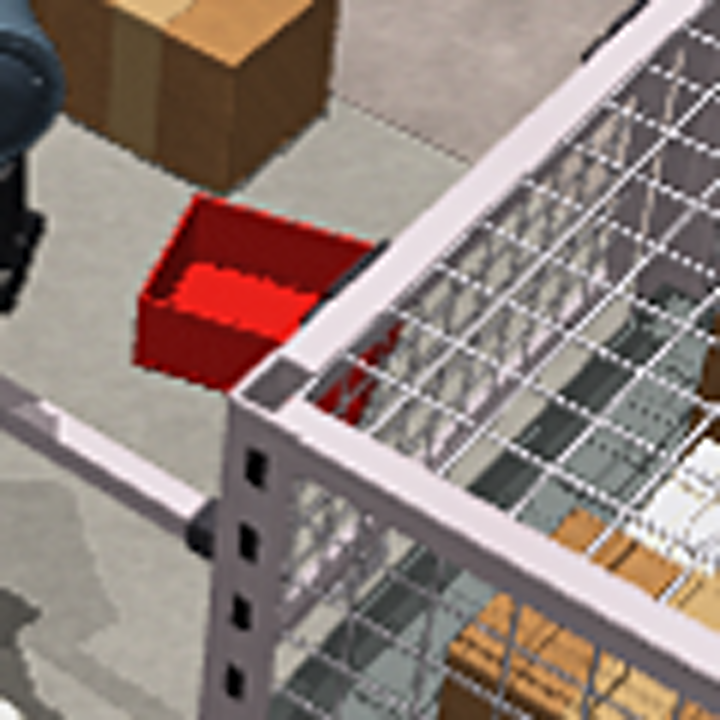

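```bash
python3 -m inch '[[[0,0,0],[-0.15,0,0],1],[[0,0,0],[-0.3,0,0],1],[[0,0,0],[-0.45,0,0],1],[[0,0,0],[-0.6,0,0.05],1],[[0,0,0],[-0.6,0,0.25],1],[[0,0,0],[-0.6,0,0.45],1],[[0,0,0],[-0.6,0,0.6],1],[[0,0,0],[-0.5,0,0.6],1],[[0,0,0],[-0.42,0,0.6],1],[[0,0,0],[-0.38,0,0.6],1]]'; python3 st.py;python3 - <<'E'
from h import *
T=get_image("top")
g=T["pixels"].astype(int)
for r in (190,200,225,235): print(r,g[r,404:420,1].tolist())
zoom(T,340,450,140,280,"t20.png",5.5)
E
```

```text
time: 26.9
ee_pos: [0.4673, -0.1349, 0.2266]
tool_rot: [-1.224, 1.205, -1.209]
wrist_force: [-0.7, -0.3, -2.6]
opening: 0.0166
t 26.9 q [-0.509 -0.124  1.985 -0.012  1.281 -0.512] p [ 0.4673 -0.1349  0.2266] F [-0.7 -0.3 -2.6] tq [-0.03 -0.03 -0.  ] op 0.0166
[[ 0.006 -0.007  1.   ]
 [-1.    -0.01   0.006]
 [ 0.01  -1.    -0.007]]
190 [2, 3, 5, 3, 5, 4, 14, 41, 84, 122, 124, 97, 89, 102, 106, 80]
200 [31, 32, 37, 37, 38, 37, 38, 40, 63, 101, 119, 98, 81, 72, 64, 65]
225 [30, 28, 33, 45, 56, 58, 58, 57, 54, 64, 104, 137, 131, 107, 90, 76]
235 [49, 46, 45, 46, 44, 47, 50, 50, 49, 55, 83, 117, 123, 101, 86, 79]
```

View pics/t20.png

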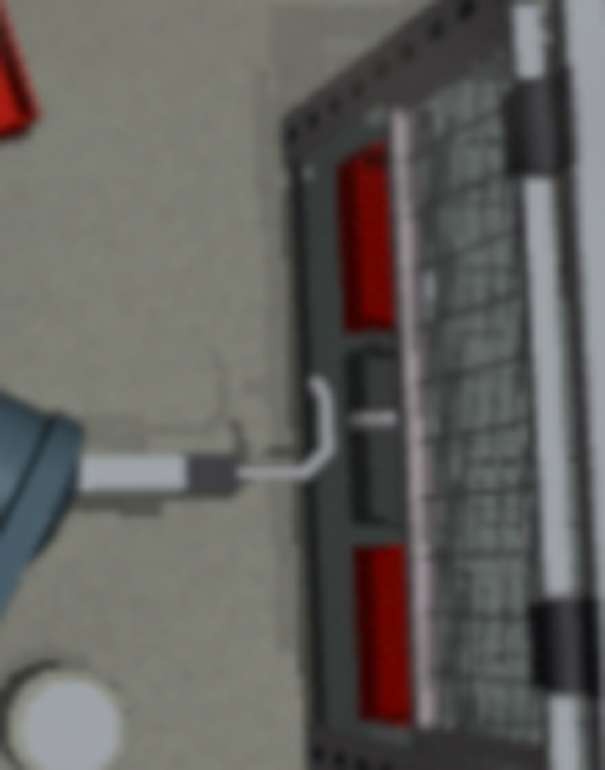

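```bash
python3 -m inch '[[[0,0,0],[0.03,0,0],1],[[0,0,0],[0.05,0,0],1],[[0,0,0],[0.07,0,0],1],[[0,0,0],[0.08,0,0],1],[[0,0,0],[0.09,0,0],1],[[0,0,0],[0.1,0,0],1],[[0,0,0],[0.11,0,0],1],[[0,0,0],[0.12,0,0],1],[[0,0,0],[0.12,0,0],1],[[0,0,0],[0.12,0,0],1]]'; python3 st.py;python3 - <<'E'
from h import *
T=get_image("top")
g=T["pixels"].astype(int)
for r in (190,200,225,235): print(r,g[r,404:420,1].tolist())
E
```

```text
time: 27.78
ee_pos: [0.4666, -0.1445, 0.2258]
tool_rot: [-1.221, 1.209, -1.203]
wrist_force: [-1.5, 12.2, 0.3]
opening: 0.0164
t 27.78 q [-0.529 -0.116  1.979 -0.008  1.284 -0.533] p [ 0.4666 -0.1445  0.2258] F [-1.5 12.2  0.3] tq [ 1.42  0.17 -0.02] op 0.0164
[[ 0.006 -0.009  1.   ]
 [-1.    -0.003  0.006]
 [ 0.003 -1.    -0.009]]
190 [2, 4, 6, 5, 6, 5, 15, 40, 84, 122, 125, 98, 88, 102, 107, 81]
200 [31, 33, 36, 38, 38, 38, 38, 40, 63, 101, 120, 99, 81, 72, 64, 66]
225 [30, 27, 33, 47, 57, 57, 58, 57, 55, 64, 105, 138, 132, 107, 90, 75]
235 [48, 45, 46, 45, 46, 47, 49, 51, 50, 54, 84, 117, 123, 102, 87, 81]
```

```bash
python3 -m inch '[[[0,0,0],[-0.1,0,0],1],[[0,0,0],[-0.2,0,0],1],[[0,0,0],[-0.35,-0.1,0],1],[[0,0,0],[-0.5,-0.2,0],1],[[0,0,0],[-0.65,-0.3,0],1],[[0,0,0],[-0.8,-0.4,0],1],[[0,0,0],[-0.9,-0.4,0],1],[[0,0,0],[-1,-0.4,0],1],[[0,0,0],[-1,-0.4,0],1],[[0,0,0],[-1,-0.4,0],1]]' >/dev/null; python3 -m inch '[[[0,0,-0.006],[-0.15,0,0],1],[[0,0,-0.006],[-0.3,-0.1,0],1],[[0,0,-0.006],[-0.45,-0.2,0],1],[[0,0,-0.006],[-0.6,-0.3,0],1],[[0,0,-0.006],[-0.75,-0.3,0],1],[[0,0,-0.006],[-0.9,-0.3,0],1],[[0,0,-0.006],[-1,-0.3,0],1],[[0,0,-0.006],[-1,-0.3,0],1],[[0,0,-0.006],[-1,-0.3,0],1],[[0,0,-0.006],[-1,-0.3,0],1]]'; python3 st.py .5167 .1633 .2846; python3 - <<'E'
from h import *
import pickle
T=get_image("top");S=get_image("side");pickle.dump((S,T),open("im14.pkl","wb"))
zoom(S,180,320,140,260,"s21.png",5.5);zoom(T,200,350,150,280,"t21.png",5)
E
```

```text
time: 29.5
ee_pos: [0.4654, 0.0555, 0.2939]
tool_rot: [-1.23, 1.206, -1.209]
wrist_force: [-0.2, -1.4, -1.7]
opening: 0.0167
t 29.5 q [-0.116 -0.226  1.949 -0.015  1.428 -0.121] p [0.4654 0.0555 0.2939] F [-0.2 -1.4 -1.7] tq [-0.02 -0.   -0.03] op 0.0167
[[ 0.007 -0.011  1.   ]
 [-1.    -0.013  0.007]
 [ 0.013 -1.    -0.011]]
shift/10cm [-1.076  0.073  0.521]
```

View pics/s21.png

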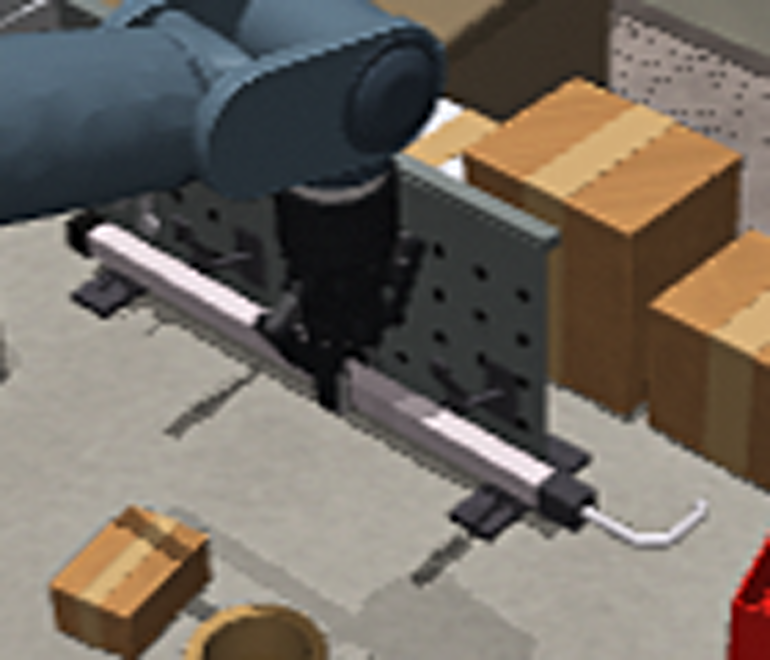

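View pics/t21.png

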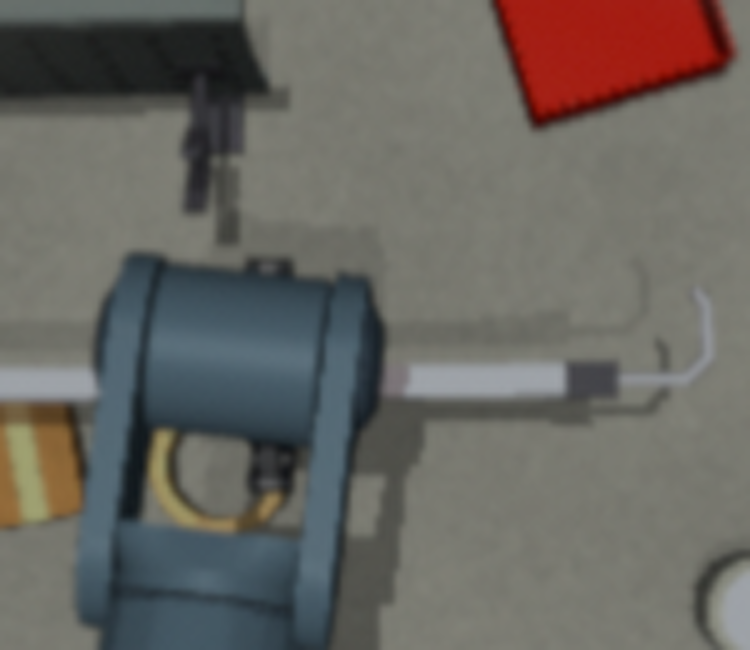

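```bash
python3 - <<'E'
from h import *
import pickle
from st import st
S,T=pickle.load(open("im14.pkl","rb"))
s=lambda x,y:(180+x/5.5-.41,140+y/5.5-.41)
t=lambda x,y:(200+x/5-.4,150+y/5-.4)
o,M=st([.573,.2137,.2055])
for n,a,b in [("tip",(702,507),(700,292)),("rodstart",(590,512),(617,380))]:
    p,e=tri(S,s(*a),T,t(*b));print(n,p.round(4),e.round(4),"tool",((p-o['ee_pos'])@M).round(4))
# tail: side view pixel on plane x of pole axis
q,v=ray(S,s(73,233))
# intersect with vertical plane through axis (x = TCPx + .007*(..))
tt=(.463-q[0])/v[0];p=q+tt*v;print("tail",p,((p-o['ee_pos'])@M).round(4))
# target rel rot
Rt=R.from_rotvec([-.755,.736,-1.435]).as_matrix(); print((R.from_matrix(M.T@Rt).as_rotvec()/(np.pi/2)).round(3))
E
```

```text
t 29.6 q [-0.117 -0.227  1.949 -0.014  1.428 -0.121] p [0.4655 0.0554 0.2941] F [-0.2 -0.7 -2.1] tq [-0.01 -0.01 -0.01] op 0.0166
[[ 0.006 -0.01   1.   ]
 [-1.    -0.013  0.006]
 [ 0.013 -1.    -0.01 ]]
shift/10cm [-1.588  0.854  1.094]
tip [ 0.519  -0.1894  0.289 ] 0.001 tool [0.2451 0.0078 0.052 ]
rodstart [ 0.4691 -0.1412  0.2903] 0.0051 tool [0.1965 0.0063 0.0024]
tail [0.463      0.30793241 0.2854826 ] [-0.2526  0.0053 -0.0008]
[ 0.398 -0.001  0.003]
```

```bash
python3 -m inch '[[[0,0,0],[-0.15,0,0.1],1],[[0.05,0,0],[-0.3,0,0.2],1],[[0.1,0,0],[-0.45,0,0.3],1],[[0.15,0,0],[-0.6,0,0.4],1],[[0.2,0,0],[-0.75,0,0.5],1],[[0.25,0,0],[-0.9,0,0.6],1],[[0.3,0,0],[-1,0,0.7],1],[[0.35,0,0],[-1,0,0.7],1],[[0.398,-0.001,0.003],[-1,0,0.7],1],[[0.398,-0.001,0.003],[-1,0,0.7],1]]'; python3 - <<'E'
from st import *
o,M=st([.5732,.2132,.2040])
Rt=R.from_rotvec([-.755,.736,-1.435]).as_matrix(); print((R.from_matrix(M.T@Rt).as_rotvec()/(np.pi/2)).round(4))
E
```

```text
time: 30.43
ee_pos: [0.5328, 0.1555, 0.2894]
tool_rot: [-0.758, 0.737, -1.434]
wrist_force: [-1.5, -1.1, -2.4]
opening: 0.0162
t 30.43 q [ 0.108 -0.313  2.105 -0.095  0.744  0.145] p [0.5328 0.1555 0.2894] F [-1.5 -1.1 -2.4] tq [-0.02  0.51 -0.05] op 0.0162
[[ 0.009  0.574  0.819]
 [-1.    -0.003  0.013]
 [ 0.01  -0.819  0.574]]
shift/10cm [-0.582  0.93  -0.152]
[0.0018 0.0006 0.0004]
```

```bash
python3 -m inch '[[[0,0,0],[-0.15,0.1,-0.05],1],[[0,0,0],[-0.3,0.2,-0.1],1],[[0,0,0],[-0.45,0.35,-0.15],1],[[0.002,0,0],[-0.58,0.5,-0.15],1],[[0.002,0,0],[-0.58,0.65,-0.15],1],[[0.002,0,0],[-0.58,0.8,-0.15],1],[[0.002,0,0],[-0.58,0.93,-0.15],1],[[0.002,0,0],[-0.58,0.93,-0.15],1],[[0.002,0,0],[-0.58,0.93,-0.15],1],[[0.002,0,0],[-0.58,0.93,-0.15],1]]'; python3 - <<'E'
from st import *
o,M=st([.6194,.2132,.1382])
Rt=R.from_rotvec([-.755,.736,-1.435]).as_matrix(); print((R.from_matrix(M.T@Rt).as_rotvec()/(np.pi/2)).round(4))
S=get_image("side");T=get_image("top")
zoom(S,140,320,120,240,"s22.png",4.4);zoom(T,130,300,140,280,"t22.png",4)
E
```

```text
time: 31.27
ee_pos: [0.5738, 0.2127, 0.2049]
tool_rot: [-0.755, 0.735, -1.436]
wrist_force: [0.1, 0.6, -1.4]
opening: 0.0165
t 31.27 q [ 0.221 -0.043  2.038 -0.247  0.558  0.379] p [0.5738 0.2127 0.2049] F [ 0.1  0.6 -1.4] tq [ 0.03  0.37 -0.01] op 0.0165
[[ 0.009  0.577  0.817]
 [-1.    -0.003  0.013]
 [ 0.01  -0.817  0.577]]
shift/10cm [-0.007  0.808 -0.012]
[-0.0004  0.0003  0.0007]
```

View pics/t22.png

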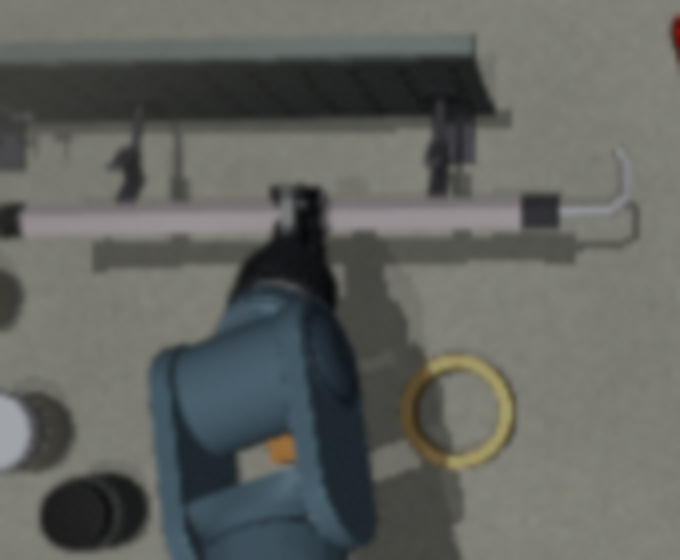

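View pics/s22.png

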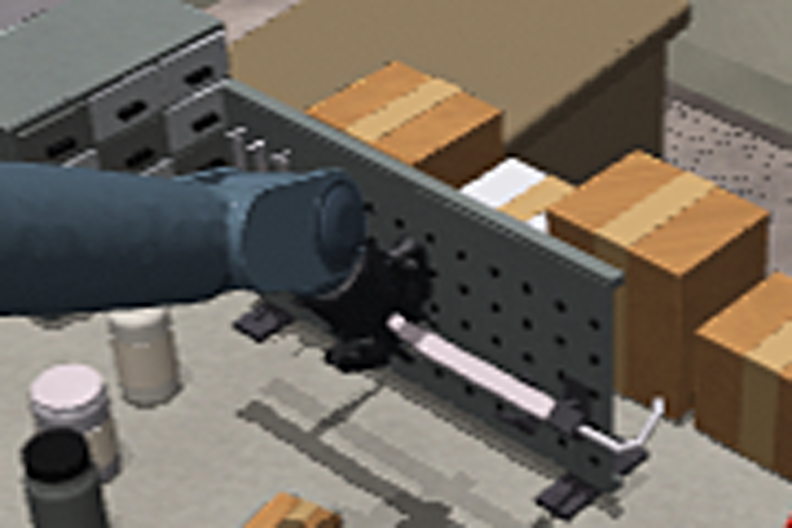

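Matches the earlier lift-out view almost exactly. Lower into the slots.

```bash
python3 -m inch '[[[0,0,0],[0,0.08,-0.01],1],[[0,0,0],[0,0.17,-0.01],1],[[0,0,0],[0,0.26,-0.01],1],[[0,0,0],[-0.01,0.35,-0.01],1],[[0,0,0],[-0.01,0.44,-0.01],1],[[0,0,0],[-0.01,0.53,-0.01],1],[[0,0,0],[-0.01,0.62,-0.01],1],[[0,0,0],[-0.01,0.71,-0.01],1],[[0,0,0],[-0.01,0.79,-0.01],1],[[0,0,0],[-0.01,0.79,-0.01],1]]'; python3 st.py .6194 .2132 .1382
```

```text
time: 32.2
ee_pos: [0.6188, 0.2134, 0.1386]
tool_rot: [-0.756, 0.735, -1.436]
wrist_force: [0.1, -0.2, -1.8]
opening: 0.0166
t 32.2 q [ 0.203  0.159  1.966 -0.291  0.429  0.42 ] p [0.6188 0.2134 0.1386] F [ 0.1 -0.2 -1.8] tq [ 0.04  0.42 -0.04] op 0.0166
[[ 0.008  0.576  0.817]
 [-1.    -0.003  0.013]
 [ 0.01  -0.817  0.576]]
shift/10cm [0.002 0.007 0.003]
```

```bash
python3 -m inch '[[[0,0,0],[0,0.007,0],1],[[0,0,0],[0,0.014,0],1],[[0,0,0],[0,0.02,0],1],[[0,0,0],[0,0.02,0],1],[[0,0,0],[0,0.02,0],1],[[0,0,0],[0,0.02,0],1],[[0,0,0],[0,0.02,0],1],[[0,0,0],[0,0.02,0],1],[[0,0,0],[0,0.02,0],1],[[0,0,0],[0,0.02,0],1]]'; python3 st.py .6194 .2132 .1382
```

```text
time: 33.03
ee_pos: [0.6193, 0.2135, 0.1381]
tool_rot: [-0.757, 0.735, -1.436]
wrist_force: [-12.2, -2.5, 8.8]
opening: 0.0164
t 33.03 q [ 0.203  0.161  1.964 -0.292  0.429  0.421] p [0.6193 0.2135 0.1381] F [-12.2  -2.5   8.8] tq [-0.29  1.1  -0.22] op 0.0164
[[ 0.008  0.576  0.818]
 [-1.    -0.004  0.013]
 [ 0.01  -0.818  0.576]]
shift/10cm [ 0.003 -0.     0.001]
```

```bash
python3 -m inch '[[[0,0,0],[0,0,0],0.55],[[0,0,0],[0,0,0],0.5],[[0,0,0],[0,0,0],0.4],[[0,0,0],[0,0,0],0.3],[[0,0,0],[0,0,0],0.2],[[0,0,0],[0,0,0],0.1],[[0,0,0],[0,0,0],0],[[0,0,0],[0,0,0],0],[[0,0,0],[0,0,0],0],[[0,0,0],[0,0,0],0]]'; python3 st.py; python3 -m inch '[[[0,0,0],[0,-0.05,0],0],[[0,0,0],[0,-0.1,0],0],[[0,0,0],[0,-0.2,0],0],[[0,0,0],[0,-0.3,0],0],[[0,0,0],[0,-0.4,0],0],[[0,0,0],[0,-0.55,0],0],[[0,0,0],[0,-0.7,0],0],[[0,0,0],[0,-0.85,0],0],[[0,0,0],[0,-1,0],0],[[0,0,0],[0,-1,0],0]]'; python3 - <<'E'
from st import *
st()
import pickle
S=get_image("side");T=get_image("top");pickle.dump((S,T),open("im15.pkl","wb"))
zoom(S,140,320,120,240,"s23.png",4.4);zoom(T,130,300,140,280,"t23.png",4)
E
```

```text
time: 33.87
ee_pos: [0.6193, 0.2135, 0.1381]
tool_rot: [-0.757, 0.735, -1.436]
wrist_force: [0.0, 0.6, -0.8]
opening: 0.0426
t 33.87 q [ 0.203  0.161  1.964 -0.292  0.429  0.421] p [0.6193 0.2135 0.1381] F [ 0.   0.6 -0.8] tq [0.02 0.29 0.05] op 0.0426
[[ 0.008  0.576  0.818]
 [-1.    -0.004  0.013]
 [ 0.01  -0.818  0.576]]
time: 34.7
ee_pos: [0.562, 0.2145, 0.2234]
tool_rot: [-0.752, 0.732, -1.436]
wrist_force: [0.3, 0.5, 0.1]
opening: 0.0426
t 34.7 q [ 0.23  -0.096  2.051 -0.243  0.594  0.378] p [0.562  0.2145 0.2234] F [0.3 0.5 0.1] tq [-0.05  0.27 -0.01] op 0.0426
[[ 0.009  0.58   0.814]
 [-1.    -0.002  0.013]
 [ 0.009 -0.814  0.58 ]]
```

View pics/t23.png

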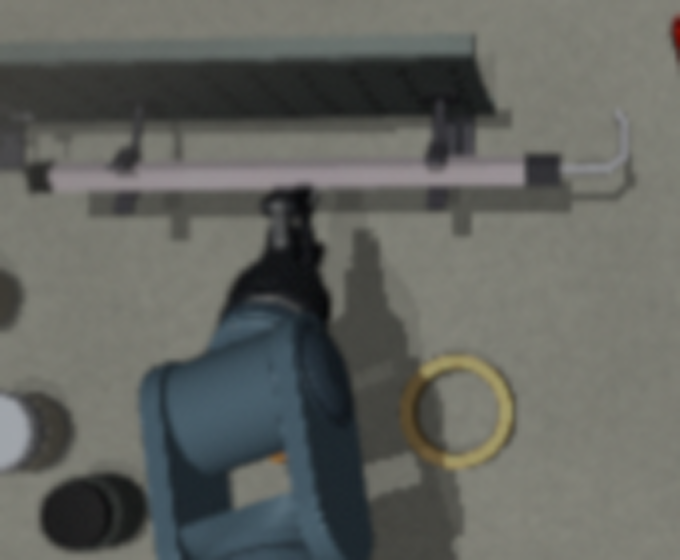

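View pics/s23.png

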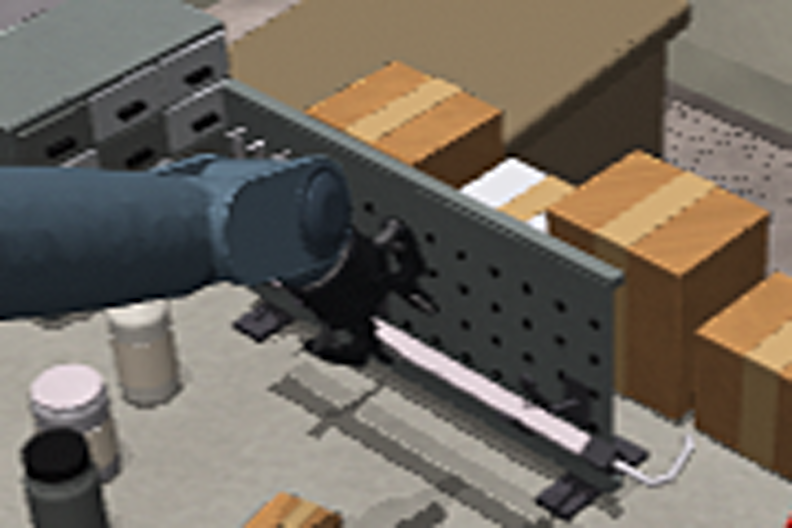

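```bash
python3 -m inch '[[[0,0,0],[0,-0.15,0],0],[[0,0,0],[0,-0.3,0],0],[[0,0,0],[0,-0.45,0],0],[[0,0,0],[0,-0.6,0],0],[[0,0,0],[0,-0.75,0],0],[[0,0,0],[0,-0.9,0],0],[[0,0,0],[0,-1,0],0],[[0,0,0],[0,-1,0],0],[[0,0,0],[0,-1,0],0],[[0,0,0],[0,-1,0],0]]'; python3 - <<'E'
from st import *
import pickle
S=get_image("side");T=get_image("top");cv2.imwrite("pics/s24.png",S["pixels"]);cv2.imwrite("pics/t24.png",T["pixels"])
a=pickle.load(open("im1.pkl","rb"))[1]["pixels"].astype(int);b=T["pixels"].astype(int)
print("pole region diff",abs(a-b)[168:200,130:300].max(2).max(), abs(a-b)[168:200,130:300].mean())
g=b
for r in (200,225): print(r,g[r,404:420,1].tolist())
E
```

```text
time: 35.63
ee_pos: [0.5041, 0.2142, 0.301]
tool_rot: [-0.757, 0.736, -1.436]
wrist_force: [0.1, 0.1, -0.4]
opening: 0.0427
pole region diff 23 2.722365196078431
200 [31, 33, 38, 37, 38, 38, 37, 41, 63, 101, 120, 99, 82, 73, 64, 67]
225 [31, 28, 34, 46, 57, 58, 58, 57, 55, 64, 105, 138, 133, 108, 91, 78]
```

View pics/t24.png

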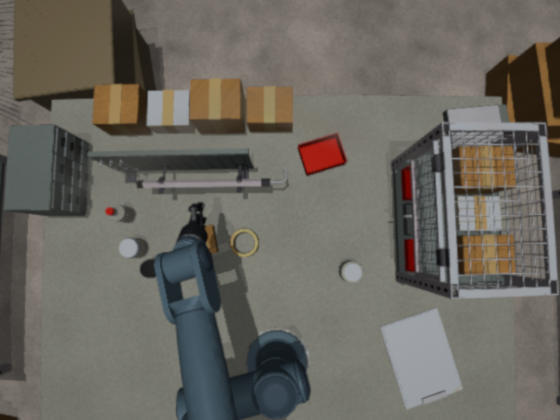

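View pics/s24.png

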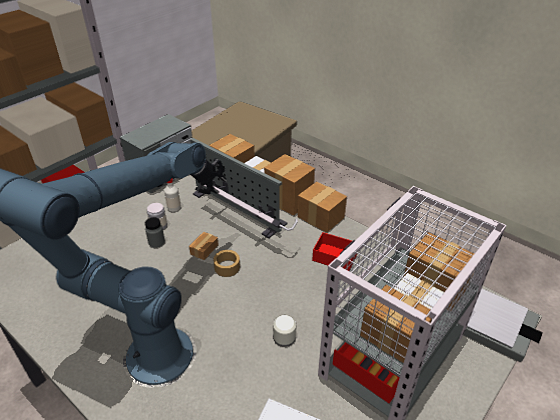

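The top view shows the pole back in both forks, spanning about (137,184) to (287,180). The flap is upright at about column 413, and the bystanders are where they started. The arm is clear of everything, so I'm handing in.

```bash
python3 -c "
from workcell import *
print(finish_job())"
```

```text
the job is handed in; nothing more can be done
None
```

I swung the flap shut with the hook pole, laid the pole back in both forks and let go. I handed the job in at about 36 s, with the arm clear of everything.

- **Closing:** I put the hook through the ring eye and lowered the flap slowly, never touching it with the hand or arm. Near the end the finger came up against what I took to be the rack's shelf edge. The wrist force read about 17 N, and pictures showed the flap roughly 3 mm short. I lifted the hook inside the ring and pushed again until the flap stopped moving.
- **Shut check:** After unhooking, I pressed the front of the ring with the hook's finger. At about 12 N the flap did not move in the picture. It was in the same place in the last view. Camera calibration limits that view to a few millimetres, so the press is the better evidence that it is shut.
- **Pole check:** I lowered the pole until it pressed on the fork floors at about 15 N, then let go. The final top view of the pole matches the one from before I picked it up.
- **Bystanders:** In the last pictures the bottle, carton, tape, filter and bin look where they started. The arm partly hid the carton and jar from above, but both show in the side view. I judged this by eye.

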